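# Charge and close two grinding jars

## Task

Charge the two grinding jars for the mixer mill: with the scoop, take the large balls from the tray and tip them into the large jar, and take the small balls and tip them into the small jar, until the tray is empty; a ball that gets away may be picked up with the fingers. Close each jar with the lid that fits it, seated flat on the rim, and leave the scoop lying flat in one lane of the empty tray. Do not disturb the reagent bottle and the tip rack.

Things in the scene. Friction and masses are not known exactly. Their poses are not given: they have to be found in the camera images.
- tray: Steel tray of grinding balls, fixed on the bench; origin at the centre of its underside. Outside 228 mm long (x), 168 wide (y), 40 high; floor and walls 4 mm thick, so walls stand 36 mm above the floor. A middle wall along x makes two lanes, each 220 x 78 mm inside. Its -x end is nearer the robot.
- lane_big (a point): Centre of the large balls' lane (tray's +y side), on the upper face of its floor, axes as the tray's; the lane runs 110 mm to either end (x) and 39 mm to either side (y). At the start its balls lie only at x > 0; the other half is empty. No ball fits between scoop and lane walls.
- lane_small (a point): The same point in the small balls' lane (tray's -y side), which has the same size and also holds its balls only at x > 0 at the start.
- scoop_grip (a point): Middle of the grip on the scoop's straight black handle bar, on its centre line. Axes: x towards the lip, y left, z up. The bar is 18 mm wide (y), 22 high (z), from 67 mm behind this point to 36 ahead. The point is 60 mm above the scoop's flat underside and 130 mm behind the lip. The aluminium scoop (130 g) starts lying level on the bench.
- scoop_bowl (a point): Middle of the scoop bowl's floor, upper face, 85 mm ahead of scoop_grip and 58 mm below it; same axes. The floor is 2 mm thick, 90 mm long (lip at x = +45 mm), 70 mm wide. Back wall 34 mm high at x = -45 mm; side walls 28 mm high from the back to x = +21 mm, 2 mm thick, none from there to the lip.
- jar_big_mouth (a point): Centre of the mouth of the large open steel grinding jar, level with its rim, z along its axis. Round, 132 mm outside and 118 mm inside diameter, 80 mm high, floor 8 mm thick, 1.6 kg, standing loose on the bench.
- jar_small_mouth (a point): Centre of the mouth of the small open steel grinding jar, level with its rim, z along its axis. Round, 108 mm outside and 96 mm inside diameter, 70 mm high, floor 8 mm thick, 1.6 kg, standing loose on the bench.
- lid_big_knob (a point): Half-way up the knob of the large jar's lid, z up through the knob. Steel disc 132 mm across, 7 thick; below it a rubber spigot 110 across, 8 deep, that enters the mouth with 4 mm play all round; on top an upright round knob 30 across, 30 high. 250 g. The point is 22 mm above the disc's underside, which sits on the rim. Starts on the bench, knob up, this point 30 mm high.
- lid_small_knob (a point): Half-way up the knob of the small jar's lid: disc 108 mm across, spigot 88 mm across (4 mm play in its jar); all other sizes as the large lid.
- reagent_center (a point): Bystander: glass reagent bottle with an orange cap, 64 mm diameter, 125 mm high; this point is half-way up.
- tiprack_center (a point): Bystander: yellow pipette tip rack, 85 x 122 x 50 mm; this point is half-way up.
- big0_center (a point): Centre of a large white ceramic grinding ball, 30 mm in diameter, 52 g. It comes to rest on slopes below about 4 degrees. Two to four of the four large balls are present; absent ones read None.
- big1_center (a point): Centre of a large white ceramic grinding ball, 30 mm in diameter, 52 g. It comes to rest on slopes below about 4 degrees. Two to four of the four large balls are present; absent ones read None.
- big2_center (a point): Centre of a large white ceramic grinding ball, 30 mm in diameter, 52 g. It comes to rest on slopes below about 4 degrees. Two to four of the four large balls are present; absent ones read None.
- big3_center (a point): Centre of a large white ceramic grinding ball, 30 mm in diameter, 52 g. It comes to rest on slopes below about 4 degrees. Two to four of the four large balls are present; absent ones read None.
- small0_center (a point): Centre of a small white ceramic grinding ball, 20 mm in diameter, 16 g. It comes to rest on slopes below about 6 degrees. Three to five of the five small balls are present; absent ones read None.
- small1_center (a point): Centre of a small white ceramic grinding ball, 20 mm in diameter, 16 g. It comes to rest on slopes below about 6 degrees. Three to five of the five small balls are present; absent ones read None.
- small2_center (a point): Centre of a small white ceramic grinding ball, 20 mm in diameter, 16 g. It comes to rest on slopes below about 6 degrees. Three to five of the five small balls are present; absent ones read None.
- small3_center (a point): Centre of a small white ceramic grinding ball, 20 mm in diameter, 16 g. It comes to rest on slopes below about 6 degrees. Three to five of the five small balls are present; absent ones read None.
- small4_center (a point): Centre of a small white ceramic grinding ball, 20 mm in diameter, 16 g. It comes to rest on slopes below about 6 degrees. Three to five of the five small balls are present; absent ones read None.
There are look-alikes about, which are no part of the job. What is shaped like the part that bears lid_big_knob but purple is not meant.

How it is judged:
By the outcome, as a careful person would: the job done as asked, in the order asked, and still so for the second after the job is handed in, with the robot touching nothing.
Of big0, big1, big2, big3 only 2 to 4 are there at a start; the rules pass over those that are not, and their reading is None.
Of small0, small1, small2, small3, small4 only 3 to 5 are there at a start; the rules pass over those that are not, and their reading is None.
At some moment in a run one of lid_big, lid_small may be knocked a few centimetres aside while the robot is not near it.
It also fails if it takes over 210 s, if anything falls off the work surface, if the arm or the gripper's body presses on something with over 40 N, if the wrist force passes 120 N, or if a joint passes its speed limit or range.

## Robot

A 6-joint arm with a two-finger parallel gripper is mounted at the origin on the work surface. World frame = base frame: x ahead of the robot, y to its left, z up, the work surface at z = 0. Lengths are in mm, angles in rad, forces in N, time in s.
With the tool pointing down it reaches from about 400 to 825 mm from the base axis. Payload 7 kg.
Tool frame: the origin (TCP) lies at the very end of the fingers, on their centre line; the grasp point (between the pads) lies 19 mm behind it (arm.grip_point_offset is the distance from the TCP to the grasp point, in mm); z points along the fingers, y is the line along which they close (so a half turn about z gives the same grasp; the last joint's range is limited). The gripper opens to 85 mm and grips with 20 to 120 N. Pads are 22 mm wide; open, the fingers measure 114 mm over their backs; the gripper's body (76 mm by 85 mm) begins 54 mm behind the grasp point. The pads swing forward as they close: fully open they stand 13 mm farther back than shut.
Start: joints at [1.532, 0.359, 0.012, 0, -1.224, -0.288], TCP at [216.693, 639.249, 208.202] pointing down, gripper open.
Joint ranges: [-3.07, 3.07], [-1.43, 2.12], [-1.02, 1.25], [-3.03, 1.67], [-3.05, -0], [-3.03, 3.03]. Speed limits (rad/s): [2.39, 2.39, 3.01, 3.14, 3.14, 3.14].

## Interface

Orientations are given as a unit quaternion [x, y, z, w].
In Python, from station import arm gives the robot as it stands.
- The arm moves only by the shell command python3 -m pendant 'ROWS' [FORCE]. ROWS is JSON, a list of rows, each a list of 7 numbers: the shift along the tool's x, y, z in cm, then the turn, a rotation vector about the tool's x, y, z in rad, then the opening in per cent of the stroke, from 0 (shut) to 100 (fully open). In form: [[x, y, z, wx, wy, wz, jaw], ...]. A call has 1 to 5 rows; each row is the pose to reach, as a shift and turn from the pose commanded when the call began, along the tool's axes at that moment; what a row does not reach only later rows make up. A row lasts 1/8 s, in which the tool goes at most 62.5 mm and 10.7 degrees, less where a joint would pass 70% of its speed; a pose out of reach is approached as far as the arm can. A call with a gripper value outside its range is refused whole. The fingers move at their own pace and stop on an object; FORCE is the grip in N (left out, the last holds). Time passes only in rows, so rows that repeat a pose let the fingers close. It gives the time, the measured TCP pose, the force, the opening and the grip force at its end, in the units of the state.
- arm.get_obs(): the state, without advancing time (a new reading comes with each control period).
- arm.read_camera(name): name is "scene" or "top"; returns the picture (480x640x3 uint8, red, green, blue); there is no depth.
- arm.camera_model(name): a dict with "fx", "fy", "cx", "cy" (pixels), "R" (3x3) and "t" (3): a world point X has camera coordinates R X + t. Camera axes: x right, y down, z forward; pixel columns grow to the right and rows downward; lengths in mm; the calibration is good to about 2 mm. A picture is of the moment at which its call begins. camera_model takes no time and is no camera call.
- arm.sign_off(): hands the job in; it is judged then, once.
Trained networks look in the newest picture that a camera, given by its name, has taken for a name from the list of things; names that differ only in an ending like _2 or _b are one class to them, and where a whole thing is asked for, a point or a joint stands for the part that bears it (a point fixed in the world has none). Each returns a list of dicts, best first, with "confidence" (0 to 1); they miss things now and then, are a little off and sometimes report something else, mostly with a low value. They report only what shows in the picture. A call takes as long as a camera call. They do not tell look-alikes from the thing itself.
- arm.outline_of(camera, name): "mask" (480x640 bool, what is visible of it) and "at" ([column, row] in pixels, amid what is visible of it).
- arm.pinpoint(camera, name): "at" ([column, row] in pixels: a listed point, or the origin of a listed thing).
The state is a dict: "t": time; "q": joint angles; "qd": joint speeds; "joint_efforts": joint torques, N m; "tcp_pos": TCP position; "ee_rot": TCP orientation; "contact_force": force on the tool from outside, world axes, zero at the start; "wrist_torque": the same for the moment, N m; "opening": opening from 0.0 (shut) to 1.0 (fully open); "finger_force": force on a finger pad.
Only numpy, scipy, OpenCV 4.12 (cv2) and the standard library are available. Lean on these libraries where they do the work, as an engineer would, in place of code of your own. Each camera call takes 0.05 s, during which the arm holds its last target. There are 200 camera calls.

## Working session

There is one attempt and no reset: what is moved stays moved. The work goes in short steps, Python scripts to look and compute and a shell command to move; the robot and the scene stay as the last step left them, time stands still between calls to the robot, and variables do not carry over. Pictures are saved under pics/ and viewed, at most 14 in all, crops included, and the job is handed in when it is done.

```bash
ls; mkdir -p pics; cat > h.py <<'E'
import numpy as np, cv2
from station import arm
from scipy.spatial.transform import Rotation as Ro
def ray(cam,px):
    m=arm.camera_model(cam);R=np.array(m["R"]);t=np.array(m["t"])
    d=R.T@np.array([(px[0]-m["cx"])/m["fx"],(px[1]-m["cy"])/m["fy"],1.]);return -R.T@t,d
def onz(cam,px,z):
    o,d=ray(cam,px);return (o+d*(z-o[2])/d[2]).round(1)
def proj(cam,X):
    m=arm.camera_model(cam);p=np.array(m["R"])@np.array(X,float)+np.array(m["t"]);return np.array([m["fx"]*p[0]/p[2]+m["cx"],m["fy"]*p[1]/p[2]+m["cy"]]).round(1)
def tri(a,pa,b,pb):
    o1,d1=ray(a,pa);o2,d2=ray(b,pb);d1/=np.linalg.norm(d1);d2/=np.linalg.norm(d2)
    A=np.stack([d1,-d2],1);s=np.linalg.lstsq(A,o2-o1,rcond=None)[0]
    p,q=o1+s[0]*d1,o2+s[1]*d2;return ((p+q)/2).round(1),np.linalg.norm(p-q).round(1)
def snap(cam,f=None):
    im=arm.read_camera(cam)
    if f: cv2.imwrite("pics/"+f,cv2.cvtColor(im,cv2.COLOR_RGB2BGR))
    return im
def pose():
    o=arm.get_obs();return np.array(o["tcp_pos"]),Ro.from_quat(o["ee_rot"]),o
# rows for going to target pos (mm) and rotation, from current measured pose
def go(P,Rt=None):
    p,R,o=pose();d=R.inv().apply(np.array(P)-p)/10
    w=(R.inv()*Rt).as_rotvec() if Rt is not None else np.zeros(3)
    return d.round(2),w.round(4)
E
python3 - <<'E'
from h import *
snap("scene","s0.png");snap("top","t0.png")
p,R,o=pose();print(p,R.as_matrix().round(3),o["opening"])
for c in("scene","top"):
    m=arm.camera_model(c);print(c,m["fx"],(-np.array(m["R"]).T@np.array(m["t"])).round())
for n,z in [("tray",0),("scoop_grip",60),("scoop_bowl",2),("jar_big_mouth",80),("jar_small_mouth",70),("lid_big_knob",30),("lid_small_knob",30),("reagent_center",62),("tiprack_center",25),("lane_big",4),("lane_small",4)]:
    for c in("top","scene"):
        print(n,c,[(np.round(r["at"],0).tolist(),round(r["confidence"],2),onz(c,r["at"],z)[:2].tolist()) for r in arm.pinpoint(c,n)[:3]])
for n,z in [("big0_center",19),("small0_center",14)]:
    print(n,[(np.round(r["at"],0).tolist(),round(r["confidence"],2),onz("top",r["at"],z)[:2].tolist()) for r in arm.pinpoint("top",n)])
E
```

```text
pics
[216.54715007 638.84000301 207.35716996] [[ 0.947 -0.321 -0.   ]
 [-0.321 -0.947 -0.001]
 [ 0.     0.001 -1.   ]] 1.0005870106628596
scene 482.851482913596 [1363. -252. 1002.]
top 557.6465753565374 [ 540.  -41. 1236.]
tray top [([202.0, 186.0], 0.69, [727.6, 208.3]), ([175.0, 280.0], 0.56, [521.6, 271.6])]
tray scene []
scoop_grip top [([274.0, 289.0], 0.7, [496.1, 46.5])]
scoop_grip scene [([347.0, 198.0], 0.86, [494.2, 47.0])]
scoop_bowl top [([278.0, 254.0], 0.62, [572.8, 40.2]), ([190.0, 261.0], 0.57, [561.7, 235.7])]
scoop_bowl scene [([355.0, 234.0], 0.61, [577.1, 46.2])]
jar_big_mouth top [([429.0, 230.0], 0.75, [609.3, -279.4]), ([162.0, 278.0], 0.68, [527.5, 277.5]), ([304.0, 174.0], 0.28, [734.9, -23.3])]
jar_big_mouth scene [([230.0, 253.0], 0.95, [609.0, -285.9])]
jar_small_mouth top [([339.0, 240.0], 0.92, [596.6, -91.6]), ([433.0, 234.0], 0.49, [601.3, -288.0])]
jar_small_mouth scene [([305.0, 240.0], 0.85, [611.6, -99.0])]
lid_big_knob top [([347.0, 308.0], 0.91, [451.7, -105.6]), ([515.0, 260.0], 0.57, [543.4, -470.5])]
lid_big_knob scene [([158.0, 266.0], 0.86, 
[... 255 characters left out ...]
88.5]), ([444.0, 190.0], 0.48, [517.5, 327.7]), ([353.0, 236.0], 0.36, [602.3, 29.6])]
reagent_center top [([201.0, 190.0], 0.69, [710.7, 196.6])]
reagent_center scene [([433.0, 245.0], 0.6, [714.0, 201.5])]
tiprack_center top [([302.0, 175.0], 0.66, [742.4, -17.8])]
tiprack_center scene [([354.0, 282.0], 0.9, [738.8, -11.7]), ([229.0, 254.0], 0.5, [563.3, -291.5])]
lane_big top [([165.0, 290.0], 0.68, [499.2, 292.3])]
lane_big scene [([432.0, 195.0], 0.77, [502.6, 301.8]), ([437.0, 196.0], 0.29, [512.7, 315.6])]
lane_small top [([189.0, 265.0], 0.69, [554.0, 238.1])]
lane_small scene []
big0_center [([161.0, 281.0], 0.47, [520.4, 296.3])]
small0_center [([282.0, 250.0], 0.7, [579.5, 30.5])]
```

```bash
python3 - <<'E'
import cv2
t=cv2.imread("pics/t0.png")
cv2.imwrite("pics/t0c.png",cv2.resize(t[200:350,120:280],(800,750),interpolation=cv2.INTER_CUBIC)[:600] if 0 else cv2.resize(t[205:325,120:280],(800,600),interpolation=cv2.INTER_CUBIC))
E
```

```text
(no output)
```

View pics/t0.png

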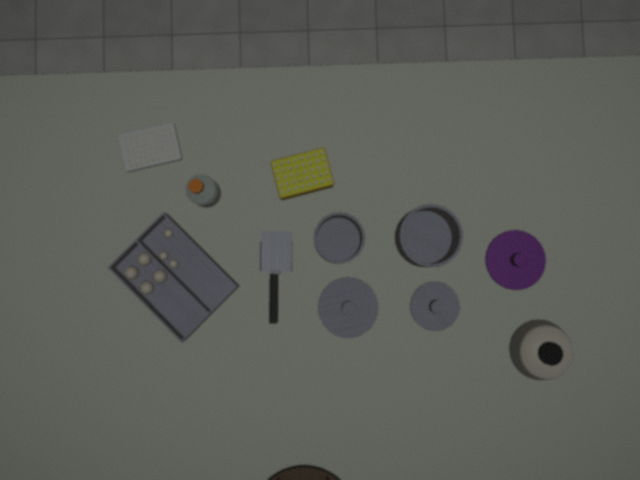

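View pics/t0c.png

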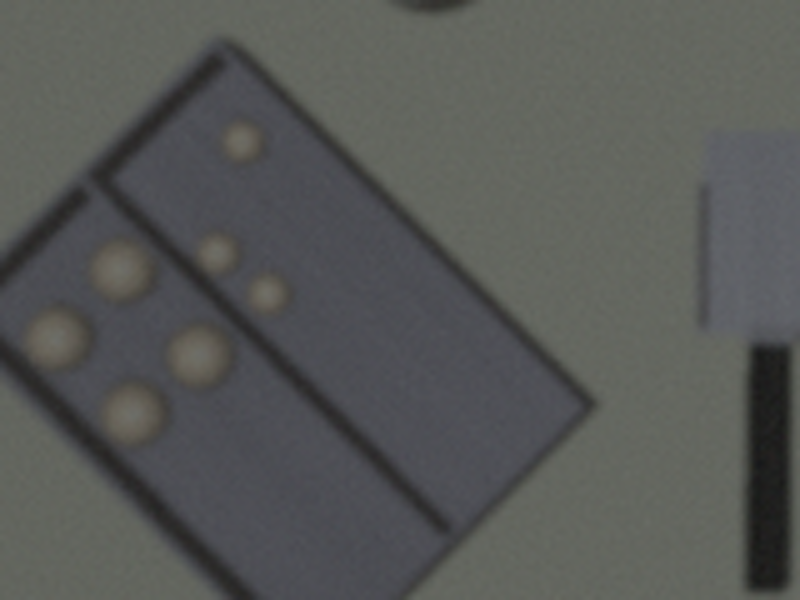

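View pics/s0.png

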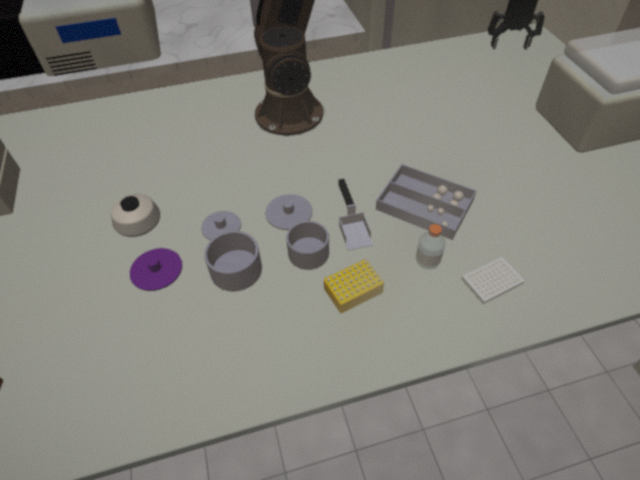

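The top picture shows four large balls at (144,258), (131,272), (160,276), (147,288) and three small ones at (168,233), (163,256), (173,264). The tray's +x end points to the upper left. The jars are at (339,240) small and (429,236) large.

For the large lid the candidates are grey (347,308) and purple (515,260). Grey is the one meant, because purple is excluded. The small lid is at (435,307). Next I'll fit poses from the silhouettes.

```bash
cat >> h.py <<'E'
from scipy.optimize import minimize
def box(x0,x1,y0,y1,z0,z1): return np.array([[x,y,z] for x in(x0,x1) for y in(y0,y1) for z in(z0,z1)],float)
def cyl(r,z0,z1):
    a=np.linspace(0,2*np.pi,40,endpoint=False);return np.array([[r*np.cos(t),r*np.sin(t),z] for t in a for z in(z0,z1)])
SH=dict(tray=box(-114,114,-84,84,0,40),bar=box(-67,36,-9,9,49,71),jar_big=cyl(66,0,80),jar_small=cyl(54,0,70),lid_big=cyl(66,8,15),lid_small=cyl(54,8,15))
def sil(cam,pts,x,y,yaw):
    c,s=np.cos(yaw),np.sin(yaw);X=pts@np.array([[c,s,0],[-s,c,0],[0,0,1]])+[x,y,0]
    m=arm.camera_model(cam);p=X@np.array(m["R"]).T+np.array(m["t"]);uv=p[:,:2]/p[:,2:]*[m["fx"],m["fy"]]+[m["cx"],m["cy"]]
    im=np.zeros((480,640),np.uint8);cv2.fillConvexPoly(im,cv2.convexHull((uv*256).round().astype(np.int32)),255,cv2.LINE_AA,8);return im/255.
def fit(pts,masks,x0,rot=True):
    f=lambda v:sum(np.abs(sil(c,pts,v[0],v[1],v[2]*.01 if rot else 0)-m).sum()/m.sum() for c,m in masks.items())
    v0=np.array([x0[0],x0[1],x0[2]*100] if rot else x0[:2],float)
    n=len(v0);S=np.vstack([v0]+[v0+8*np.eye(n)[i] for i in range(n)])
    r=minimize(f,v0,method="Nelder-Mead",options=dict(initial_simplex=S,xatol=.1,fatol=1e-4));v=r.x.copy()
    if rot:v[2]*=.01
    return v.round(3),round(r.fun,3)
def mask(cam,name,near=None):
    L=arm.outline_of(cam,name)
    if near is not None: L=[r for r in L if np.hypot(*(np.array(r["at"])-near))<25]
    return L[0]["mask"].astype(float) if L else None
E
python3 - <<'E'
from h import *
T=snap("top");S=snap("scene")
for n,nm,g,z in [("tray","tray",(522,272,.78),20),("jar_big","jar_big_mouth",(609,-283,0),40),("jar_small","jar_small_mouth",(602,-95,0),35),("lid_big","lid_big_knob",(452,-108,0),12),("lid_small","lid_small_knob",(450,-292,0),12)]:
    ms={c:mask(c,nm,proj(c,[g[0],g[1],z])) for c in("top","scene")}
    ms={c:m for c,m in ms.items() if m is not None}
    for k in [ms]+[{c:m} for c,m in ms.items()]:
        if k: print(n,list(k),fit(SH[n],k,g,n=="tray"))
ms={}
for c,im in(("top",T),("scene",S)):
    u=proj(c,[496,46,60]);v=im.max(2)<45;lab=cv2.connectedComponents(v.astype(np.uint8))[1]
    l=lab[int(u[1]),int(u[0])];ms[c]=(lab==l).astype(float);print(c,l,ms[c].sum())
for k in [ms]+[{c:m} for c,m in ms.items()]: print("bar",list(k),fit(SH["bar"],k,(496,46,-.07)))
for n,z in [("big0_center",19),("small0_center",14)]:
  for c in("top","scene"):print(n,c,[(np.round(r["at"],0).tolist(),round(r["confidence"],2),onz(c,r["at"],z)[:2].tolist()) for r in arm.outline_of(c,n)])
E
```

```text
tray ['top', 'scene'] (array([528.975, 267.912,   0.767]), np.float64(0.292))
tray ['top'] (array([529.344, 267.303,   0.766]), np.float64(0.112))
tray ['scene'] (array([526.876, 270.623,   0.781]), np.float64(0.167))
jar_big ['top', 'scene'] (array([ 599.515, -282.02 ]), np.float64(0.108))
jar_big ['top'] (array([ 601.076, -282.848]), np.float64(0.065))
jar_big ['scene'] (array([ 599.593, -281.829]), np.float64(0.042))
jar_small ['top', 'scene'] (array([601.135, -91.565]), np.float64(0.131))
jar_small ['top'] (array([602.176, -93.155]), np.float64(0.064))
jar_small ['scene'] (array([600.354, -90.69 ]), np.float64(0.06))
lid_big ['top', 'scene'] (array([ 452.357, -108.075]), np.float64(0.294))
lid_big ['top'] (array([ 452.253, -109.111]), np.float64(0.071))
lid_big ['scene'] (array([ 446.356, -105.371]), np.float64(0.21))
lid_small ['top', 'scene'] (array([ 449.474, -297.188]), np.float64(0.449))
lid_small ['top'] (array([ 449.787, -298.224]), np.float64(0.082))
lid_small ['scene'] (array([ 447.195, -296.803]), np.float64(0.364))
top 26 329.0
scene 87 70.0
bar ['top', 'scene'] (array([ 4.91994e+02,  4.63580e+01, -1.88000e-01]), np.float64(4.051))
bar ['top'] (array([ 4.95694e+02,  4.73130e+01, -6.70000e-02]), np.float64(0.664))
bar ['scene'] (array([ 5.04065e+02,  3.95690e+01, -2.79000e-01]), np.float64(3.216))
big0_center top [([160.0, 276.0], 0.54, [531.1, 298.2])]
big0_center scene []
small0_center top []
small0_center scene [([434.0, 249.0], 0.67, [692.5, 220.7])]
```

```bash
python3 - <<'E'
from h import *
T=snap("top");S=snap("scene")
for th in(40,55,70):
    ms={}
    for c,im in(("top",T),("scene",S)):
        u=proj(c,[494,46,60]);v=im.max(2)<th;lab=cv2.connectedComponents(v.astype(np.uint8),connectivity=4)[1]
        l=lab[int(u[1]),int(u[0])]
        if l: ms[c]=(lab==l).astype(float);yy,xx=np.nonzero(ms[c]);print(th,c,len(xx),xx.min(),xx.max(),yy.min(),yy.max(),fit(SH["bar"],{c:ms[c]},(496,46,-.07)))
# overlay tray fit and bar
def ov(im,cam,pts,x,y,yaw,z=None):
    c,s=np.cos(yaw),np.sin(yaw)
    P=np.array([proj(cam,[x+c*a-s*b,y+s*a+c*b,z]) for a,b in pts]);return P
out=[]
for cam,im,(x0,y0,w,h) in(("top",T,(100,205,140,140)),("scene",S,(370,150,120,100))):
    k=400/w if cam=="top" else 3.33
    r=cv2.resize(np.clip(im[y0:y0+h,x0:x0+w].astype(float)*1.7,0,255).astype(np.uint8),(400,400 if cam=="top" else 333),interpolation=cv2.INTER_CUBIC)
    for q,col in((([(-114,-84),(114,-84),(114,84),(-114,84)],40),(255,0,0)),(([(-110,2),(110,2),(110,80),(-110,80)],4),(0,255,0))):
        P=(ov(im,cam,q[0],528.5,268.5,.768,q[1])-[x0,y0]+.5)*k
        cv2.polylines(r,[P.round().astype(np.int32)],True,col,1)
    out.append(cv2.copyMakeBorder(r,0,400-r.shape[0],0,0,cv2.BORDER_CONSTANT))
cv2.imwrite("pics/ov.png",cv2.cvtColor(np.hstack(out),cv2.COLOR_RGB2BGR))
E
```

```text
40 top 300 270 276 275 321 (array([ 4.97987e+02,  4.66510e+01, -1.09000e-01]), np.float64(0.819))
55 top 385 270 277 274 322 (array([ 4.94734e+02,  4.81910e+01, -2.40000e-02]), np.float64(0.419))
55 scene 129 340 351 180 203 (array([ 4.7633e+02,  4.8926e+01, -2.0300e-01]), np.float64(1.292))
70 top 431 269 277 274 323 (array([ 4.93476e+02,  4.87640e+01, -4.70000e-02]), np.float64(0.273))
70 scene 157 339 352 180 204 (array([ 4.80761e+02,  4.86580e+01, -1.62000e-01]), np.float64(0.944))
```

View pics/ov.png

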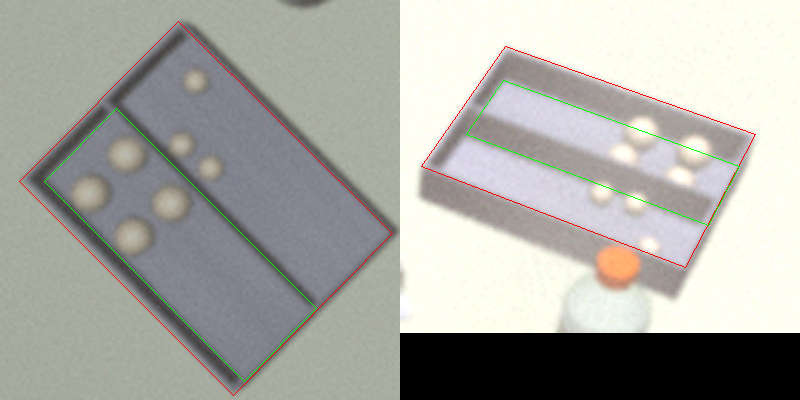

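The overlay agrees with the tray fit to within a few mm (tray about (528,267), yaw 0.768). I'll start with the scoop.

```bash
cat >> h.py <<'E'
D=Ro.from_matrix(np.diag([1.,-1,-1]))
def srot(yaw,pitch=0): return Ro.from_euler("z",yaw)*Ro.from_euler("y",-pitch)   # pitch>0: lip up
def plan(wps,start=None):  # wps: (label,tcp,toolR)
    if start is None: p,R,_=pose()
    else: p,R=start
    for l,P,Rt in wps:
        P=np.array(P,float);d=R.inv().apply(P-p)/10;w=(R.inv()*Rt).as_rotvec()
        n=max(np.linalg.norm(P-p)/62.5,np.linalg.norm(w)/.1867)
        print(l,"n>=%.1f"%n,"["+",".join("%.2f"%v for v in d)+","+",".join("%.3f"%v for v in w)+"]",P.round().tolist());p,R=P,Rt
E
python3 - <<'E'
from h import *
T=snap("top")
lab=cv2.connectedComponents((T.max(2)<60).astype(np.uint8),connectivity=4)[1];l=lab[298,274];yy,xx=np.nonzero(lab==l)
vx,vy,cx,cy=cv2.fitLine(np.stack([xx,yy],1).astype(np.float32),cv2.DIST_L2,0,.01,.01).ravel();s=-np.sign(vy)
a,b=onz("top",(cx-20*s*vx,cy-20*s*vy),65),onz("top",(cx+20*s*vx,cy+20*s*vy),65)
print("centre",(a+b)/2,"yaw",np.arctan2(b[1]-a[1],b[0]-a[0]))
# bowl outline centroid
m=arm.outline_of("top","scoop_bowl")[0]["mask"];yy,xx=np.nonzero(m);print(xx.min(),xx.max(),yy.min(),yy.max(),cv2.minAreaRect(np.stack([xx,yy],1).astype(np.float32)))
Rt=srot(-.05)*D
plan([("mid",(350,300,200),Ro.from_euler("z",-.2)*D),("above",(494.5,48,130),Rt),("down",(494.5,48,41),Rt)])
E
```

```text
centre [477.55  49.1   65.  ] yaw -0.03848880501329856
260 292 231 322 ((276.0, 276.5), (91.0, 32.0), 90.0)
mid n>=5.8 [23.52,27.85,0.82,-0.000,0.000,-0.127] [350.0, 300.0, 200.0]
above n>=4.8 [19.17,21.83,7.00,0.000,0.000,-0.150] [494.0, 48.0, 130.0]
down n>=1.4 [0.00,0.00,8.90,0.000,0.000,0.000] [494.0, 48.0, 41.0]
```

```bash
python3 -m pendant '[[5,6,0.2,0,0,-0.03,100],[10,12,0.4,0,0,-0.06,100],[15,17.7,0.6,0,0,-0.09,100],[19.5,23,0.7,0,0,-0.11,100],[23.5,27.8,0.8,0,0,-0.127,100]]'
python3 -m pendant '[[0,0,0,0,0,0,100],[0,0,0,0,0,0,100]]'
python3 - <<'E'
from h import *
p,R,o=pose();print(np.round(o["q"],3));Rt=srot(-.04)*D
plan([("above",(493,48.5,130),Rt),("down",(493,48.5,41),Rt)])
E
```

```text
t: 2.92
tcp_pos: [331.6, 346.7, 201.4]
ee_rot: [0.995, -0.099, 0.0, -0.0]
contact_force: [1.5, -0.2, 0.4]
opening: 0.998
finger_force: 0.0
t: 3.18
tcp_pos: [331.5, 348.7, 201.6]
ee_rot: [0.995, -0.1, 0.0, -0.001]
contact_force: [0.3, 0.2, -0.4]
opening: 1.002
finger_force: 0.0
[ 1.221  0.039 -0.412  0.    -1.119  0.149]
above n>=5.6 [21.81,26.21,7.14,-0.001,-0.000,-0.161] [493.0, 48.0, 130.0]
down n>=1.4 [0.00,0.00,8.90,0.000,0.000,0.000] [493.0, 48.0, 41.0]
```

```bash
python3 -m pendant '[[4.5,5.2,1,0,0,-0.03,100],[9,10.5,2,0,0,-0.07,100],[13.5,16,4,0,0,-0.1,100],[18,21.2,5,0,0,-0.13,100],[21.8,26.2,6.5,0,0,-0.161,100]]'
python3 -m pendant '[[0,0,0,0,0,0,100],[0,0,0,0,0,0,100]]'
python3 - <<'E'
from h import *
p,R,o=pose();print(np.round(o["q"],3));Rt=srot(-.04)*D
plan([("down",(493,48.5,41),Rt)])
snap("scene","g1.png")
E
```

```text
t: 3.8
tcp_pos: [479.0, 78.6, 143.4]
ee_rot: [1.0, -0.018, 0.001, -0.0]
contact_force: [1.6, 0.2, -0.6]
opening: 0.999
finger_force: 0.0
t: 4.05
tcp_pos: [477.8, 79.5, 143.2]
ee_rot: [1.0, -0.02, -0.0, 0.0]
contact_force: [-0.9, 0.2, -0.4]
opening: 1.0
finger_force: 0.0
[ 0.572  0.099 -0.49   0.    -0.982  0.959]
down n>=1.7 [1.64,3.03,10.22,0.000,0.000,0.001] [493.0, 48.0, 41.0]
```

```bash
python3 -m pendant '[[1.64,3.03,3,0,0,0,100],[1.64,3.03,7,0,0,0,100],[1.64,3.03,10.2,0,0,0,100],[1.64,3.03,10.2,0,0,0,100]]'
python3 -m pendant '[[0,0,0,0,0,0,0],[0,0,0,0,0,0,0],[0,0,0,0,0,0,0],[0,0,0,0,0,0,0],[0,0,0,0,0,0,0]]' 100
python3 -m pendant '[[0,0,0,0,0,0,0],[0,0,0,0,0,0,0],[0,0,0,0,0,0,0]]' 100
```

```text
t: 4.6
tcp_pos: [491.1, 48.9, 40.0]
ee_rot: [1.0, -0.018, -0.002, 0.001]
contact_force: [0.1, -0.5, 0.8]
opening: 1.002
finger_force: 0.0
t: 5.22
tcp_pos: [492.9, 48.0, 42.2]
ee_rot: [1.0, -0.019, 0.0, -0.0]
contact_force: [-2.9, 1.5, 6.6]
opening: 0.161
finger_force: 98.0
t: 5.6
tcp_pos: [492.9, 48.0, 42.2]
ee_rot: [1.0, -0.019, 0.0, -0.0]
contact_force: [-3.2, 1.0, 6.4]
opening: 0.17
finger_force: 98.0
```

```bash
cat >> h.py <<'E'
TR=np.array([528.2,267.3]);TY=.768
def lane(x,y=41.,z=0):  # lane coords (z above lane floor) -> world
    c,s=np.cos(TY),np.sin(TY);return np.array([TR[0]+c*x-s*y,TR[1]+s*x+c*y,4+z])
def st(lip,yaw,pitch=0,tz=17.8,ox=0): # lip: world position of lip underside -> tcp, toolR
    S=srot(yaw,pitch);G=np.array(lip)+S.apply([-130,0,60]);R=S*D;return G+R.apply([ox,0,tz]),R
E
python3 - <<'E'
from h import *
p,R,o=pose()
c,s=np.cos(TY),np.sin(TY)
for px in [(144,258),(131,272),(160,276),(147,288),(168,233),(163,256),(173,264)]:
    b=onz("top",px,19)[:2]-TR;print((c*b[0]+s*b[1]).round(),(-s*b[0]+c*b[1]).round())
plan([("up",p+[0,0,110],R),("over",*st(lane(-10,41,90),TY)),("down",*st(lane(-10,41,12),TY)),("touch",*st(lane(-10,41,0),TY))])
E
```

```text
77.0 18.0
75.0 59.0
24.0 21.0
25.0 59.0
78.0 -58.0
50.0 -15.0
22.0 -18.0
up n>=1.8 [0.01,-0.00,-11.00,0.000,0.000,0.000] [493.0, 48.0, 152.0]
over n>=4.3 [-9.97,-14.77,1.60,-0.000,-0.001,-0.807] [399.0, 200.0, 136.0]
down n>=1.2 [0.00,0.00,7.80,0.000,0.000,0.000] [399.0, 200.0, 58.0]
touch n>=0.2 [0.00,0.00,1.20,0.000,0.000,0.000] [399.0, 200.0, 46.0]
```

```bash
python3 -m pendant '[[0,0,-5,0,0,0,0],[0,0,-11,0,0,0,0],[0,0,-11,0,0,0,0]]'
python3 -m pendant '[[-2,-3,0,0,0,-0.16,0],[-4,-6,0,0,0,-0.32,0],[-6,-9,0,0,0,-0.48,0],[-8,-12,0.5,0,0,-0.64,0],[-10,-14.8,1.5,0,0,-0.807,0]]'
python3 -m pendant '[[0,0,0,0,0,0,0],[0,0,0,0,0,0,0]]'
python3 - <<'E'
from h import *
p,R,o=pose();print(p.round(1),np.round(o["q"],3),o["contact_force"])
snap("top","g2.png");snap("scene","g2s.png")
plan([("over",*st(lane(-10,41,90),TY)),("down",*st(lane(-10,41,12),TY)),("touch",*st(lane(-10,41,0),TY))])
t,s=cv2.imread("pics/g2.png"),cv2.imread("pics/g2s.png")
cv2.imwrite("pics/g2c.png",np.hstack([cv2.resize(t[200:360,100:300],(400,320)),cv2.resize(s[120:280,320:520],(400,320))]))
E
```

```text
t: 5.98
tcp_pos: [495.6, 48.9, 156.2]
ee_rot: [1.0, -0.019, 0.004, -0.002]
contact_force: [0.1, 0.4, -2.9]
opening: 0.162
finger_force: 98.5
t: 6.6
tcp_pos: [397.5, 200.3, 135.7]
ee_rot: [0.926, 0.377, -0.0, -0.0]
contact_force: [0.5, -0.6, -2.0]
opening: 0.164
finger_force: 98.6
t: 6.85
tcp_pos: [398.2, 199.3, 135.9]
ee_rot: [0.927, 0.374, -0.001, 0.0]
contact_force: [0.4, 0.5, -0.9]
opening: 0.168
finger_force: 98.7
[398.2 199.3 135.9] [ 0.909  0.04  -0.576 -0.    -0.957  1.429] [ 0.39319313  0.50740246 -0.88911425]
over n>=0.0 [0.06,-0.01,0.01,0.000,0.000,-0.002] [399.0, 200.0, 136.0]
down n>=1.2 [0.00,0.00,7.80,0.000,0.000,0.000] [399.0, 200.0, 58.0]
touch n>=0.2 [0.00,0.00,1.20,0.000,0.000,0.000] [399.0, 200.0, 46.0]
```

View pics/g2c.png

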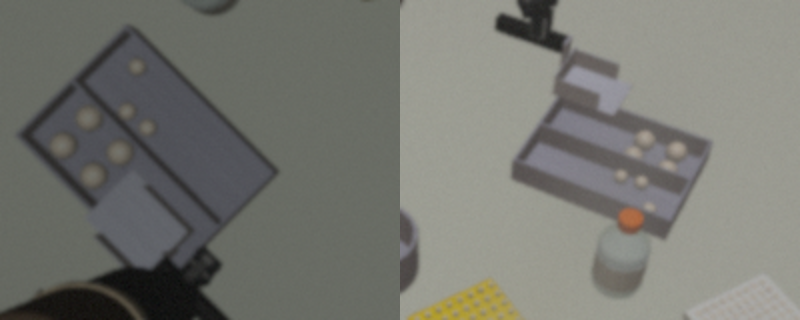

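```bash
python3 - <<'E'
from h import *
for y in(6,76):print(((proj("top",lane(-10,y,91))-[100,200])*2).round())
for y in(6,76):print(((proj("scene",lane(-10,y,91))-[320,120])*2).round())
E
python3 -m pendant '[[0,0,2.5,0,0,0,0],[0,0,4.5,0,0,0,0],[0,0,4.5,0,0,0,0]]'
python3 -m pendant '[[0,0,1,0,0,0,0],[0,0,1.5,0,0,0,0],[0,0,1.5,0,0,0,0]]'
```

```text
[133. 166.]
[ 84. 215.]
[212. 115.]
[232.  84.]
t: 7.32
tcp_pos: [398.1, 198.2, 90.4]
ee_rot: [0.928, 0.374, -0.001, 0.001]
contact_force: [-0.2, -0.3, -1.0]
opening: 0.16
finger_force: 98.6
t: 7.7
tcp_pos: [398.4, 199.6, 76.4]
ee_rot: [0.927, 0.375, -0.0, 0.0]
contact_force: [-0.1, -0.4, -1.5]
opening: 0.158
finger_force: 98.7
```

```bash
python3 -m pendant '[[0,0,1.2,0,0,0,0],[0,0,2.4,0,0,0,0],[0,0,2.4,0,0,0,0]]'
python3 -m pendant '[[0,0,0.3,0,0,0,0],[0,0,0.6,0,0,0,0],[0,0,0.6,0,0,0,0]]'
```

```text
t: 8.07
tcp_pos: [397.8, 199.0, 51.3]
ee_rot: [0.927, 0.375, -0.001, 0.001]
contact_force: [-0.7, 0.8, -1.1]
opening: 0.158
finger_force: 98.6
t: 8.45
tcp_pos: [398.9, 200.1, 46.7]
ee_rot: [0.927, 0.375, 0.0, -0.0]
contact_force: [1.0, 0.6, 0.4]
opening: 0.166
finger_force: 98.8
```

```bash
python3 -m pendant '[[0,0.5,0,0,0,0,0],[0,0.5,0,0,0,0,0],[0,0.5,0,0,0,0,0]]'
python3 -m pendant '[[0,-0.5,0,0,0,0,0],[0,-1.0,0,0,0,0,0],[0,-1,0,0,0,0,0],[0,-1,0,0,0,0,0]]'
```

```text
t: 8.82
tcp_pos: [402.2, 196.1, 46.7]
ee_rot: [0.927, 0.375, 0.0, -0.0]
contact_force: [0.2, -0.9, 1.2]
opening: 0.163
finger_force: 98.9
t: 9.32
tcp_pos: [395.2, 202.3, 46.8]
ee_rot: [0.927, 0.375, -0.0, 0.001]
contact_force: [6.2, -7.2, 3.6]
opening: 0.164
finger_force: 99.7
```

```bash
python3 -m pendant '[[0,0.6,0.05,0,0,0,0],[1,0.6,0.05,0,0,0,0],[2,0.6,0.05,0,0,0,0],[3,0.6,0.05,0,0,0,0],[4,0.6,0.05,0,0,0,0]]'
python3 -m pendant '[[1,0,0,0,0,0,0],[2,0,0,0,0,0,0],[3,0,0,0,0,0,0],[4,0,0,0,0,0,0],[5,0,0,0,0,0,0]]'
python3 - <<'E'
from h import *
snap("scene","g3s.png");snap("top","g3.png")
t,s=cv2.imread("pics/g3.png"),cv2.imread("pics/g3s.png")
cv2.imwrite("pics/g3c.png",np.hstack([cv2.resize(t[200:320,100:250],(400,320)),cv2.resize(s[140:240,370:495],(400,320))]))
plan([("end",*st(lane(106,40,0.5),TY))])
E
```

```text
t: 9.95
tcp_pos: [428.1, 227.2, 46.2]
ee_rot: [0.927, 0.375, -0.0, 0.0]
contact_force: [-2.0, -1.5, 6.8]
opening: 0.165
finger_force: 99.8
t: 10.58
tcp_pos: [464.1, 261.9, 46.4]
ee_rot: [0.927, 0.375, -0.0, 0.0]
contact_force: [-2.6, -1.5, 8.6]
opening: 0.163
finger_force: 100.0
end n>=0.4 [2.47,0.08,-0.03,0.000,-0.001,0.001] [483.0, 279.0, 47.0]
```

View pics/g3c.png

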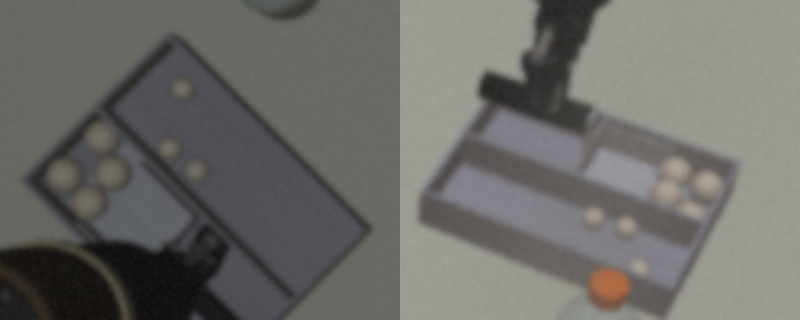

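Two rear balls are climbing onto the lip, with all four packed at the end wall. I'll push on.

```bash
python3 -m pendant '[[0.8,0,0,0,0,0,0],[1.6,0,0,0,0,0,0],[2.4,0,0,0,0,0,0],[2.4,0,0,0,0,0,0]]'
python3 -m pendant '[[0.3,0,0,0,0,0,0],[0.3,0,0,0,0,0,0]]'
python3 -m pendant '[[0.2,0,0,0,0,0,0],[0.2,0,0,0,0,0,0]]'
python3 - <<'E'
from h import *
snap("scene","g4s.png");snap("top","g4.png")
t,s=cv2.imread("pics/g4.png"),cv2.imread("pics/g4s.png")
cv2.imwrite("pics/g4c.png",np.hstack([cv2.resize(t[200:320,100:250],(400,320)),cv2.resize(s[140:240,370:495],(400,320))]))
plan([("end",*st(lane(110,40,0.5),TY))])
E
```

```text
t: 11.18
tcp_pos: [481.7, 278.9, 46.4]
ee_rot: [0.927, 0.375, 0.0, -0.0]
contact_force: [0.8, -0.7, 5.6]
opening: 0.161
finger_force: 99.6
t: 11.42
tcp_pos: [483.2, 280.2, 46.6]
ee_rot: [0.927, 0.375, -0.0, 0.0]
contact_force: [-2.6, -2.4, 10.0]
opening: 0.167
finger_force: 100.2
t: 11.68
tcp_pos: [484.6, 281.6, 46.6]
ee_rot: [0.927, 0.375, -0.0, 0.0]
contact_force: [-2.9, -2.0, 8.3]
opening: 0.163
finger_force: 100.1
end n>=0.0 [0.14,0.05,-0.02,0.000,0.000,0.001] [486.0, 282.0, 47.0]
```

View pics/g4c.png

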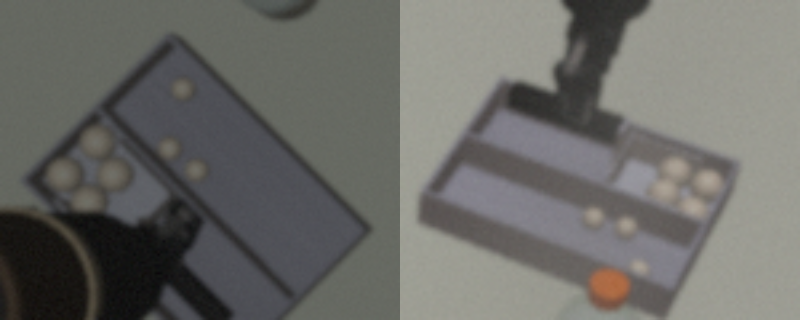

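```bash
python3 -m pendant '[[0.2,0,0,0,0,0,0],[0.4,0,0,0,0,0,0],[0.4,0,0,0,0,0,0]]'
python3 - <<'E'
from h import *
p,R,o=pose()
# current scoop: pivot at heel (40 ahead of grip, 60 below) lip up, pulling back
S0=R*D; heel=p+R.apply([0,0,-17.8])+S0.apply([40,0,-60]);print("heel",heel)
ax=S0.apply([1,0,0]);yaw=np.arctan2(ax[1],ax[0]);print(yaw)
def hp(th,back,up):
    S=srot(yaw,th);h=heel-back*ax+[0,0,up];G=h-S.apply([40,0,-60]);Rt=S*D;return G+Rt.apply([0,0,17.8]),Rt
for th,b,u in((.05,0,.5),(.1,1,1),(.2,3,2),(.3,6,4),(.35,6,60),(.35,6,110)):
    plan([("%.2f"%th,*hp(th,b,u))],(p,R))
E
```

```text
t: 12.15
tcp_pos: [485.7, 282.5, 46.5]
ee_rot: [0.927, 0.375, -0.002, 0.001]
contact_force: [-9.4, -7.0, 18.2]
opening: 0.162
finger_force: 101.3
heel [514.29835875 310.18556802   4.14852704]
0.7681395512720349
0.05 n>=0.3 [-0.23,0.00,0.18,0.000,0.055,0.000] [484.0, 281.0, 45.0]
0.10 n>=0.6 [-0.52,0.00,0.34,0.000,0.105,0.000] [482.0, 279.0, 43.0]
0.20 n>=1.1 [-1.08,0.00,0.70,0.000,0.205,0.000] [478.0, 275.0, 40.0]
0.30 n>=1.6 [-1.68,0.00,1.00,0.000,0.305,0.000] [474.0, 271.0, 37.0]
0.35 n>=1.9 [-1.85,0.00,-4.35,0.000,0.355,0.000] [473.0, 270.0, 90.0]
0.35 n>=1.9 [-1.87,0.00,-9.35,0.000,0.355,0.000] [473.0, 270.0, 140.0]
```

```bash
python3 -m pendant '[[-0.25,0,0.1,0,0.05,0,0],[-0.55,0,0.25,0,0.1,0,0],[-0.85,0,0.45,0,0.15,0,0],[-1.1,0,0.6,0,0.2,0,0],[-1.4,0,0.75,0,0.25,0,0]]'
python3 -m pendant '[[-0.3,0,0.1,0,0.1,0,0],[-0.3,0,0.1,0,0.1,0,0],[-0.3,0,0.1,0,0.1,0,0],[-0.3,0,0.1,0,0.1,0,0]]'
python3 - <<'E'
from h import *
snap("scene","g5s.png");snap("top","g5.png")
t,s=cv2.imread("pics/g5.png"),cv2.imread("pics/g5s.png")
cv2.imwrite("pics/g5c.png",np.hstack([cv2.resize(t[200:320,100:250],(400,320)),cv2.resize(s[140:240,370:495],(400,320))]))
p,R,o=pose();plan([("up",p+[0,0,130],R)])
E
```

```text
t: 12.78
tcp_pos: [476.5, 274.0, 37.5]
ee_rot: [0.92, 0.372, 0.115, -0.047]
contact_force: [0.0, -0.0, -3.2]
opening: 0.161
finger_force: 98.5
t: 13.28
tcp_pos: [476.0, 273.1, 36.6]
ee_rot: [0.913, 0.369, 0.161, -0.065]
contact_force: [0.7, -0.6, -3.1]
opening: 0.163
finger_force: 101.0
up n>=2.1 [4.45,0.00,-12.21,0.000,0.000,0.000] [476.0, 273.0, 167.0]
```

View pics/g5c.png

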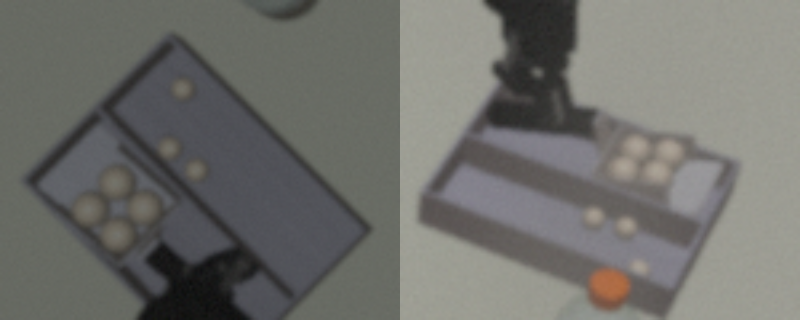

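```bash
cat >> h.py <<'E'
from scipy.spatial.transform import Slerp
def seg(wps,start=None,jaw=0):  # wps (label,n,(tcp,R)): prints interpolated rows in calls of <=5
    if start is None: p,R,_=pose()
    else: p,R=start
    for l,n,(P,Rt) in wps:
        P=np.array(P,float);sl=Slerp([0,1],Ro.concatenate([R,Rt]));base=(p,R);rows=[]
        print("#",l,"maxstep mm %.0f rad %.2f"%(np.linalg.norm(P-p)/n,(R.inv()*Rt).magnitude()/n))
        for i in range(1,n+1):
            q,Q=p+(P-p)*i/n,sl(i/n);d=base[1].inv().apply(q-base[0])/10;w=(base[1].inv()*Q).as_rotvec()
            rows.append("["+",".join("%.1f"%v for v in d)+","+",".join("%.2f"%v for v in w)+",%d]"%jaw)
            if len(rows)==5 or i==n: print("["+",".join(rows)+"]");rows=[];base=(q,Q)
        p,R=P,Rt
E
python3 - <<'E'
from h import *
p,R,o=pose();J=np.array([600,-282.,80]);yw=-.45;a=np.array([np.cos(yw),np.sin(yw),0])
seg([("lift",4,(p+[0,0,150],R)),("carry",12,st(J-30*a+[0,0,70],yw,.35))])
E
```

```text
# lift maxstep mm 38 rad 0.00
[[1.3,0.0,-3.5,0.00,0.00,0.00,0],[2.6,0.0,-7.0,0.00,0.00,0.00,0],[3.9,0.0,-10.6,0.00,0.00,0.00,0],[5.1,0.0,-14.1,0.00,0.00,0.00,0]]
# carry maxstep mm 40 rad 0.10
[[-2.9,2.7,-0.7,-0.03,0.00,0.10,0],[-5.8,5.5,-1.4,-0.07,0.00,0.19,0],[-8.7,8.2,-2.1,-0.10,0.00,0.29,0],[-11.6,11.0,-2.7,-0.14,0.00,0.38,0],[-14.5,13.7,-3.4,-0.17,0.00,0.48,0]]
[[-1.3,3.8,-0.1,-0.03,0.00,0.10,0],[-2.6,7.7,-0.2,-0.07,0.00,0.19,0],[-3.9,11.5,-0.3,-0.10,0.00,0.29,0],[-5.2,15.3,-0.4,-0.14,0.00,0.38,0],[-6.4,19.2,-0.5,-0.17,0.00,0.48,0]]
[[0.6,4.0,0.6,-0.03,0.00,0.10,0],[1.2,7.9,1.2,-0.07,0.00,0.19,0]]
```

```bash
python3 -m pendant '[[1.3,0,-3.5,0,0,0,0],[2.6,0,-7,0,0,0,0],[3.9,0,-10.6,0,0,0,0],[5.1,0,-14.1,0,0,0,0]]'
python3 -m pendant '[[-2.9,2.7,-0.7,-0.03,0,0.1,0],[-5.8,5.5,-1.4,-0.07,0,0.19,0],[-8.7,8.2,-2.1,-0.1,0,0.29,0],[-11.6,11,-2.7,-0.14,0,0.38,0],[-14.5,13.7,-3.4,-0.17,0,0.48,0]]'
python3 -m pendant '[[-1.3,3.8,-0.1,-0.03,0,0.1,0],[-2.6,7.7,-0.2,-0.07,0,0.19,0],[-3.9,11.5,-0.3,-0.1,0,0.29,0],[-5.2,15.3,-0.4,-0.14,0,0.38,0],[-6.4,19.2,-0.5,-0.17,0,0.48,0]]'
python3 -m pendant '[[0.6,4,0.6,-0.03,0,0.1,0],[1.2,7.9,1.2,-0.07,0,0.19,0],[1.2,7.9,1.2,-0.07,0,0.19,0],[1.2,7.9,1.2,-0.07,0,0.19,0]]'
python3 - <<'E'
from h import *
p,R,o=pose();print(np.round(o["q"],2))
T=snap("top","g6.png");S=snap("scene","g6s.png")
for n,nm,g in [("jar_big","jar_big_mouth",(600,-282,40)),("jar_small","jar_small_mouth",(601,-92,35))]:
    for c in("top","scene"):
        m=mask(c,nm,proj(c,g))
        if m is not None: print(n,c,fit(SH[n],{c:m},g,False))
t,s=cv2.imread("pics/g6.png"),cv2.imread("pics/g6s.png")
cv2.imwrite("pics/g6c.png",np.hstack([cv2.resize(t[180:340,320:520],(400,320)),cv2.resize(s[170:310,180:355],(400,320))]))
J=np.array([600,-282.,80]);yw=-.45;a=np.array([np.cos(yw),np.sin(yw),0])
seg([("lvl",3,st(J-33*a+[0,0,30],yw,.1)),("tip",3,st(J-33*a+[0,0,-4],yw,-.3)),("t2",3,st(J-33*a+[0,0,-6],yw,-.6)),("t3",3,st(J-33*a+[0,0,-6],yw,-.85))])
E
```

```text
t: 13.88
tcp_pos: [475.0, 272.7, 188.0]
ee_rot: [0.913, 0.369, 0.161, -0.065]
contact_force: [1.2, 1.1, -2.9]
opening: 0.161
finger_force: 99.5
t: 14.5
tcp_pos: [463.5, 70.1, 168.6]
ee_rot: [0.977, 0.125, 0.171, -0.025]
contact_force: [0.3, -0.4, -1.9]
opening: 0.164
finger_force: 99.5
t: 15.12
tcp_pos: [453.1, -131.2, 150.8]
ee_rot: [0.977, -0.125, 0.171, 0.017]
contact_force: [0.8, 0.1, -3.9]
opening: 0.159
finger_force: 99.5
t: 15.62
tcp_pos: [448.8, -210.3, 142.9]
ee_rot: [0.96, -0.222, 0.167, 0.035]
contact_force: [-0.1, -0.5, -3.4]
opening: 0.158
finger_force: 99.5
[ 0.08 -0.1  -0.88  0.35 -0.51  0.75]
jar_big top (array([ 599.574, -282.945]), np.float64(0.302))
jar_big scene (array([ 596.31 , -281.781]), np.float64(0.085))
jar_small top (array([601.684, -92.549]), np.float64(0.053))
jar_small scene (array([600.317, -90.486]), np.float64(0.096))
# lvl maxstep mm 1 rad 0.08
[[-0.0,-0.0,0.1,-0.00,-0.08,-0.00,0],[-0.0,-0.0,0.3,-0.00,-0.16,-0.00,0],[-0.1,-0.1,0.4,-0.01,-0.24,-0.00,0]]
# tip maxstep mm 9 rad 0.13
[[0.8,0.0,-0.4,-0.00,-0.13,0.00,0],[1.6,0.0,-0.9,0.00,-0.27,0.00,0],[2.3,0.0,-1.3,0.00,-0.40,0.00,0]]
# t2 maxstep mm 13 rad 0.10
[[0.6,-0.0,-1.2,0.00,-0.10,-0.00,0],[1.3,0.0,-2.3,-0.00,-0.20,-0.00,0],[1.9,-0.0,-3.5,-0.00,-0.30,-0.00,0]]
# t3 maxstep mm 11 rad 0.08
[[0.5,-0.0,-1.0,0.00,-0.08,-0.00,0],[1.0,-0.0,-2.1,0.00,-0.17,-0.00,0],[1.4,-0.0,-3.1,0.00,-0.25,0.00,0]]
```

View pics/g6c.png

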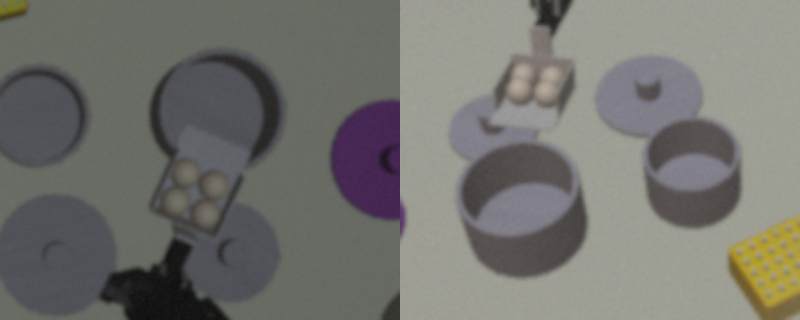

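```bash
python3 - <<'E'
from h import *
J=np.array([600,-282.,80]);yw=-.45;a=np.array([np.cos(yw),np.sin(yw),0])
seg([("lvl",5,st(J-33*a+[0,0,14],yw,.1)),("tip",5,st(J-33*a+[0,0,-3],yw,-.25)),("t2",5,st(J-33*a+[0,0,-6],yw,-.6)),("t3",4,st(J-33*a+[0,0,-6],yw,-.85))])
E
```

```text
# lvl maxstep mm 4 rad 0.05
[[-0.1,-0.0,0.4,-0.00,-0.05,-0.00,0],[-0.2,-0.0,0.8,-0.00,-0.10,-0.00,0],[-0.4,-0.0,1.2,-0.00,-0.15,-0.00,0],[-0.5,-0.0,1.5,-0.01,-0.20,-0.00,0],[-0.6,-0.0,1.9,-0.01,-0.24,-0.00,0]]
# tip maxstep mm 7 rad 0.07
[[0.4,-0.0,-0.5,0.00,-0.07,0.00,0],[0.8,-0.0,-1.0,0.00,-0.14,0.00,0],[1.2,0.0,-1.5,-0.00,-0.21,0.00,0],[1.7,-0.0,-2.0,0.00,-0.28,0.00,0],[2.1,-0.0,-2.5,0.00,-0.35,0.00,0]]
# t2 maxstep mm 9 rad 0.07
[[0.5,0.0,-0.8,-0.00,-0.07,0.00,0],[0.9,0.0,-1.6,-0.00,-0.14,0.00,0],[1.4,0.0,-2.3,-0.00,-0.21,0.00,0],[1.8,0.0,-3.1,-0.00,-0.28,-0.00,0],[2.3,0.0,-3.9,-0.00,-0.35,0.00,0]]
# t3 maxstep mm 9 rad 0.06
[[0.4,-0.0,-0.8,0.00,-0.06,0.00,0],[0.7,-0.0,-1.5,0.00,-0.13,0.00,0],[1.1,-0.0,-2.3,0.00,-0.19,0.00,0],[1.4,-0.0,-3.1,0.00,-0.25,0.00,0]]
```

```bash
python3 -m pendant '[[-0.1,0,0.4,0,-0.05,0,0],[-0.2,0,0.8,0,-0.1,0,0],[-0.4,0,1.2,0,-0.15,0,0],[-0.5,0,1.5,0,-0.2,0,0],[-0.6,0,1.9,0,-0.24,0,0]]'
python3 -m pendant '[[0.4,0,-0.5,0,-0.07,0,0],[0.8,0,-1,0,-0.14,0,0],[1.2,0,-1.5,0,-0.21,0,0],[1.7,0,-2,0,-0.28,0,0],[2.1,0,-2.5,0,-0.35,0,0]]'
python3 -m pendant '[[0,0,0,0,0,0,0],[0,0,0,0,0,0,0],[0,0,0,0,0,0,0],[0,0,0,0,0,0,0]]'
python3 -m pendant '[[0.5,0,-0.8,0,-0.07,0,0],[0.9,0,-1.6,0,-0.14,0,0],[1.4,0,-2.3,0,-0.21,0,0],[1.8,0,-3.1,0,-0.28,0,0],[2.3,0,-3.9,0,-0.35,0,0]]'
python3 -m pendant '[[0,0,0,0,0,0,0],[0,0,0,0,0,0,0]]'
python3 - <<'E'
from h import *
T=snap("top","g7.png");S=snap("scene","g7s.png")
t,s=cv2.imread("pics/g7.png"),cv2.imread("pics/g7s.png")
cv2.imwrite("pics/g7c.png",np.hstack([cv2.resize(t[180:340,320:520],(400,320)),cv2.resize(s[170:310,180:355],(400,320))]))
J=np.array([600,-282.,80]);yw=-.45;a=np.array([np.cos(yw),np.sin(yw),0]);J2=np.array([600.5,-91.5,70]);yw2=-.1;b=np.array([np.cos(yw2),np.sin(yw2),0])
seg([("up",4,st(J-60*a+[0,0,80],yw,-.1)),("over",13,st(lane(-10,-41,90),TY))])
E
```

```text
t: 16.55
tcp_pos: [450.3, -210.1, 123.3]
ee_rot: [0.973, -0.224, 0.051, 0.008]
contact_force: [-0.5, 0.4, -3.0]
opening: 0.166
finger_force: 99.5
t: 17.18
tcp_pos: [467.5, -218.9, 151.3]
ee_rot: [0.967, -0.222, -0.119, -0.031]
contact_force: [0.1, 0.4, 1.0]
opening: 0.161
finger_force: 100.1
t: 17.68
tcp_pos: [466.0, -218.5, 150.6]
ee_rot: [0.967, -0.222, -0.118, -0.031]
contact_force: [1.3, -0.6, 0.1]
opening: 0.163
finger_force: 100.0
t: 18.3
tcp_pos: [494.5, -232.9, 182.8]
ee_rot: [0.932, -0.214, -0.286, -0.069]
contact_force: [0.3, -1.9, -1.0]
opening: 0.166
finger_force: 99.9
t: 18.55
tcp_pos: [494.3, -232.8, 182.1]
ee_rot: [0.932, -0.214, -0.285, -0.069]
contact_force: [0.4, -1.0, -0.5]
opening: 0.159
finger_force: 99.9
# up maxstep mm 19 rad 0.12
[[-1.9,-0.0,0.3,-0.00,0.12,-0.00,0],[-3.7,-0.1,0.6,-0.00,0.25,-0.00,0],[-5.6,-0.1,0.9,-0.01,0.37,-0.00,0],[-7.5,-0.2,1.2,-0.01,0.50,-0.00,0]]
# over maxstep mm 27 rad 0.09
[[-0.9,-2.4,0.7,-0.00,0.01,-0.09,0],[-1.8,-4.9,1.4,-0.01,0.01,-0.19,0],[-2.8,-7.3,2.1,-0.01,0.02,-0.28,0],[-3.7,-9.8,2.8,-0.02,0.03,-0.37,0],[-4.6,-12.2,3.5,-0.02,0.03,-0.47,0]]
[[0.3,-2.6,0.6,-0.00,0.01,-0.09,0],[0.5,-5.2,1.3,-0.01,0.01,-0.19,0],[0.8,-7.9,1.9,-0.01,0.02,-0.28,0],[1.1,-10.5,2.5,-0.02,0.03,-0.37,0],[1.3,-13.1,3.1,-0.02,0.03,-0.47,0]]
[[1.4,-2.2,0.6,-0.00,0.01,-0.09,0],[2.8,-4.5,1.2,-0.01,0.01,-0.19,0],[4.2,-6.7,1.8,-0.01,0.02,-0.28,0]]
```

View pics/g7c.png

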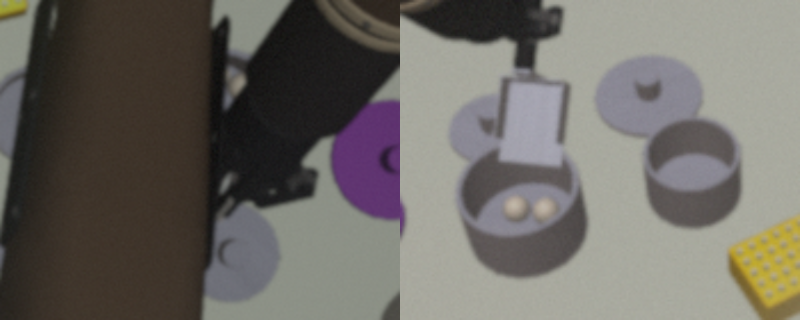

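Balls are in the large jar and the bowl is empty. Next, the small lane.

```bash
python3 -m pendant '[[-1.9,0,0.3,0,0.12,0,0],[-3.7,-0.1,0.6,0,0.25,0,0],[-5.6,-0.1,0.9,-0.01,0.37,0,0],[-7.5,-0.2,1.2,-0.01,0.5,0,0]]'
python3 -m pendant '[[-0.9,-2.4,0.7,0,0.01,-0.09,0],[-1.8,-4.9,1.4,-0.01,0.01,-0.19,0],[-2.8,-7.3,2.1,-0.01,0.02,-0.28,0],[-3.7,-9.8,2.8,-0.02,0.03,-0.37,0],[-4.6,-12.2,3.5,-0.02,0.03,-0.47,0]]'
python3 -m pendant '[[0.3,-2.6,0.6,0,0.01,-0.09,0],[0.5,-5.2,1.3,-0.01,0.01,-0.19,0],[0.8,-7.9,1.9,-0.01,0.02,-0.28,0],[1.1,-10.5,2.5,-0.02,0.03,-0.37,0],[1.3,-13.1,3.1,-0.02,0.03,-0.47,0]]'
python3 - <<'E'
from h import *
T=snap("top","g8.png");S=snap("scene","g8s.png")
t,s=cv2.imread("pics/g8.png"),cv2.imread("pics/g8s.png")
cv2.imwrite("pics/g8c.png",np.hstack([cv2.resize(t[200:320,100:250],(400,320)),cv2.resize(t[180:320,360:535],(400,320))]))
seg([("over",4,st(lane(-10,-42,80),TY)),("d",4,st(lane(-10,-42,28),TY)),("d",4,st(lane(-10,-42,2),TY))])
E
```

```text
t: 19.15
tcp_pos: [432.3, -200.5, 215.1]
ee_rot: [0.974, -0.222, -0.045, -0.009]
contact_force: [-0.7, 1.1, -0.6]
opening: 0.159
finger_force: 99.8
t: 19.77
tcp_pos: [440.6, -68.9, 183.8]
ee_rot: [0.999, 0.013, -0.031, -0.007]
contact_force: [0.3, 0.3, -0.2]
opening: 0.164
finger_force: 99.7
t: 20.4
tcp_pos: [448.9, 62.3, 154.0]
ee_rot: [0.969, 0.245, -0.014, -0.005]
contact_force: [0.4, -1.3, -1.3]
opening: 0.161
finger_force: 99.7
# over maxstep mm 20 rad 0.07
[[1.1,-1.6,0.7,-0.00,0.01,-0.07,0],[2.2,-3.2,1.4,-0.01,0.01,-0.14,0],[3.3,-4.8,2.1,-0.01,0.02,-0.20,0],[4.4,-6.3,2.7,-0.02,0.02,-0.27,0]]
# d maxstep mm 13 rad 0.00
[[0.0,0.0,1.3,0.00,0.00,0.00,0],[0.0,0.0,2.6,0.00,0.00,0.00,0],[0.0,0.0,3.9,0.00,0.00,0.00,0],[0.0,0.0,5.2,0.00,0.00,0.00,0]]
# d maxstep mm 6 rad 0.00
[[0.0,0.0,0.7,0.00,0.00,0.00,0],[0.0,0.0,1.3,0.00,0.00,0.00,0],[0.0,0.0,1.9,0.00,0.00,0.00,0],[0.0,0.0,2.6,0.00,0.00,0.00,0]]
```

View pics/g8c.png

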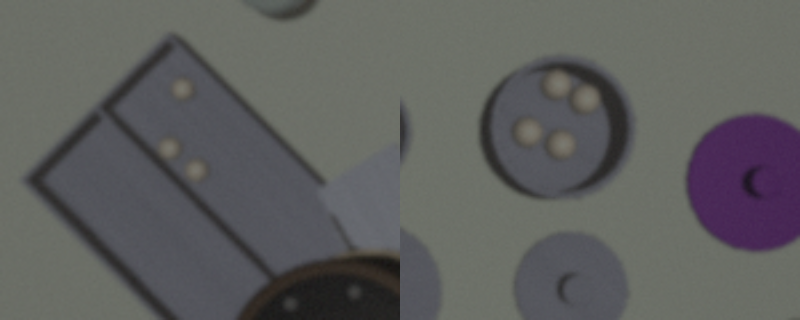

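All four large balls are in the large jar and their lane is empty. I'll go down into the small lane.

```bash
python3 -m pendant '[[1.1,-1.6,0.7,0,0.01,-0.07,0],[2.2,-3.2,1.4,-0.01,0.01,-0.14,0],[3.3,-4.8,2.1,-0.01,0.02,-0.2,0],[4.4,-6.3,2.7,-0.02,0.02,-0.27,0],[4.4,-6.3,2.7,-0.02,0.02,-0.27,0]]'
python3 -m pendant '[[0,0,1.3,0,0,0,0],[0,0,2.6,0,0,0,0],[0,0,3.9,0,0,0,0],[0,0,5,0,0,0,0]]'
python3 - <<'E'
from h import *
seg([("d",4,st(lane(-10,-42,2),TY))])
E
```

```text
t: 21.12
tcp_pos: [458.3, 139.0, 126.2]
ee_rot: [0.928, 0.373, -0.001, 0.001]
contact_force: [-0.5, 0.4, -0.9]
opening: 0.166
finger_force: 99.8
t: 21.62
tcp_pos: [458.4, 137.5, 75.7]
ee_rot: [0.929, 0.371, -0.002, 0.001]
contact_force: [-0.7, -0.2, -1.6]
opening: 0.158
finger_force: 99.8
# d maxstep mm 7 rad 0.00
[[0.0,-0.1,0.7,0.00,0.00,-0.00,0],[0.0,-0.1,1.4,0.00,0.00,-0.00,0],[0.0,-0.2,2.1,0.00,0.00,-0.01,0],[0.0,-0.3,2.7,0.00,0.00,-0.01,0]]
```

```bash
python3 -m pendant '[[0,-0.1,0.7,0,0,0,0],[0,-0.1,1.4,0,0,0,0],[0,-0.2,2.1,0,0,-0.003,0],[0,-0.2,2.7,0,0,-0.006,0],[0,-0.2,2.7,0,0,-0.006,0]]'
python3 -m pendant '[[0,0,0.25,0,0,0,0],[0,0,0.25,0,0,0,0]]'
python3 - <<'E'
from h import *
seg([("push",8,st(lane(80,-42,.0),TY))])
E
```

```text
t: 22.25
tcp_pos: [457.5, 139.6, 49.8]
ee_rot: [0.927, 0.375, -0.001, 0.001]
contact_force: [0.2, 1.1, 1.1]
opening: 0.163
finger_force: 100.0
t: 22.5
tcp_pos: [457.6, 139.6, 47.6]
ee_rot: [0.927, 0.374, -0.001, 0.001]
contact_force: [0.0, 0.0, 1.5]
opening: 0.161
finger_force: 100.0
# push maxstep mm 11 rad 0.00
[[1.1,-0.0,0.0,0.00,0.00,-0.00,0],[2.2,-0.0,0.0,0.00,0.00,-0.00,0],[3.4,-0.0,0.0,0.00,0.00,-0.00,0],[4.5,-0.0,0.1,0.00,0.00,-0.00,0],[5.6,-0.1,0.1,0.00,0.00,-0.00,0]]
[[1.1,-0.0,0.0,0.00,0.00,-0.00,0],[2.2,-0.0,0.0,0.00,0.00,-0.00,0],[3.4,-0.0,0.1,0.00,0.00,-0.00,0]]
```

```bash
python3 -m pendant '[[0,0,0.15,0,0,0,0],[1,0,0.15,0,0,0,0],[2,0,0.15,0,0,0,0],[3,0,0.15,0,0,0,0],[4,0,0.15,0,0,0,0]]'
python3 -m pendant '[[1,0,0,0,0,0,0],[2,0,0,0,0,0,0],[3,0,0,0,0,0,0],[4,0,0,0,0,0,0],[5,0,0,0,0,0,0]]'
python3 -m pendant '[[0.8,0,0,0,0,0,0],[1.6,0,0,0,0,0,0],[2.4,0,0,0,0,0,0],[2.4,0,0,0,0,0,0]]'
python3 -m pendant '[[0.3,0,0,0,0,0,0],[0.5,0,0,0,0,0,0],[0.5,0,0,0,0,0,0]]'
python3 - <<'E'
from h import *
snap("scene","g9s.png");snap("top","g9.png")
t,s=cv2.imread("pics/g9.png"),cv2.imread("pics/g9s.png")
cv2.imwrite("pics/g9c.png",np.hstack([cv2.resize(t[200:320,100:250],(400,320)),cv2.resize(s[140:240,370:495],(400,320))]))
plan([("end",*st(lane(110,-42,0.5),TY))])
E
```

```text
t: 23.12
tcp_pos: [486.7, 167.2, 46.9]
ee_rot: [0.927, 0.375, -0.001, 0.001]
contact_force: [-2.7, -2.2, 12.1]
opening: 0.161
finger_force: 101.4
t: 23.75
tcp_pos: [522.8, 202.0, 46.9]
ee_rot: [0.927, 0.375, -0.0, 0.001]
contact_force: [-2.5, -1.6, 12.6]
opening: 0.166
finger_force: 101.3
t: 24.25
tcp_pos: [540.8, 219.3, 46.9]
ee_rot: [0.927, 0.375, 0.0, 0.001]
contact_force: [0.4, -0.5, 8.4]
opening: 0.163
finger_force: 101.0
t: 24.62
tcp_pos: [543.6, 222.1, 46.9]
ee_rot: [0.927, 0.375, -0.0, 0.001]
contact_force: [-1.1, -1.8, 10.5]
opening: 0.16
finger_force: 101.3
end n>=0.0 [0.03,-0.13,0.02,0.002,0.001,-0.000] [543.0, 223.0, 47.0]
```

View pics/g9c.png

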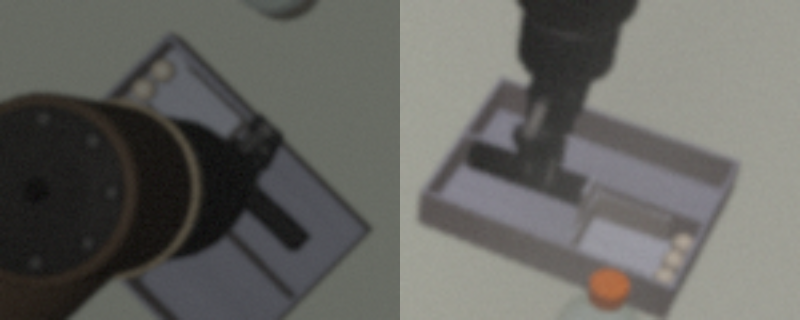

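```bash
python3 -m pendant '[[0.2,0,0,0,0,0,0],[0.3,0,0,0,0,0,0],[0.3,0,0,0,0,0,0]]'
python3 -m pendant '[[-0.15,0,0.05,0,0.03,0,0],[-0.25,0,0.1,0,0.06,0,0],[-0.35,0,0.2,0,0.09,0,0],[-0.5,0,0.25,0,0.12,0,0],[-0.7,0,0.35,0,0.15,0,0]]'
python3 -m pendant '[[0,0,0,0,0,0,0],[0,0,0,0,0,0,0]]'
python3 -m pendant '[[-0.3,0,0.15,0,0.05,0,0],[-0.6,0,0.3,0,0.1,0,0],[-0.9,0,0.4,0,0.15,0,0],[-1.1,0,0.5,0,0.2,0,0],[-1.1,0,0.5,0,0.2,0,0]]'
python3 - <<'E'
from h import *
snap("scene","g10s.png");snap("top","g10.png")
t,s=cv2.imread("pics/g10.png"),cv2.imread("pics/g10s.png")
cv2.imwrite("pics/g10c.png",np.hstack([cv2.resize(t[200:320,100:250],(400,320)),cv2.resize(s[140:240,370:495],(400,320))]))
p,R,o=pose();J=np.array([600.5,-91.5,70]);yw=-.15;a=np.array([np.cos(yw),np.sin(yw),0])
seg([("lift",4,(p+[0,0,150],R)),("carry",10,st(J-25*a+[0,0,50],yw,.35)),("lvl",4,st(J-25*a+[0,0,13],yw,.12)),("tip",5,st(J-25*a+[0,0,-2],yw,-.25)),("t2",5,st(J-25*a+[0,0,-4],yw,-.6))])
E
```

```text
t: 25.1
tcp_pos: [543.7, 222.2, 46.9]
ee_rot: [0.927, 0.374, -0.003, 0.002]
contact_force: [-9.3, -5.7, 18.5]
opening: 0.162
finger_force: 102.3
t: 25.72
tcp_pos: [540.3, 219.4, 42.4]
ee_rot: [0.925, 0.373, 0.069, -0.027]
contact_force: [0.1, 0.6, 0.4]
opening: 0.161
finger_force: 100.1
t: 25.98
tcp_pos: [540.1, 219.2, 42.3]
ee_rot: [0.925, 0.374, 0.068, -0.027]
contact_force: [-1.5, -0.7, 3.6]
opening: 0.158
finger_force: 100.5
t: 26.6
tcp_pos: [531.9, 211.5, 34.8]
ee_rot: [0.914, 0.369, 0.159, -0.064]
contact_force: [-0.3, 0.9, -1.7]
opening: 0.163
finger_force: 99.7
# lift maxstep mm 38 rad 0.00
[[1.3,0.0,-3.5,0.00,0.00,0.00,0],[2.5,0.0,-7.1,0.00,0.00,0.00,0],[3.8,0.0,-10.6,0.00,0.00,0.00,0],[5.1,0.0,-14.1,0.00,0.00,0.00,0]]
# carry maxstep mm 30 rad 0.09
[[-2.7,1.4,-0.2,-0.03,0.00,0.09,0],[-5.4,2.7,-0.4,-0.06,0.00,0.17,0],[-8.1,4.1,-0.7,-0.09,0.00,0.26,0],[-10.7,5.5,-0.9,-0.12,0.00,0.35,0],[-13.4,6.9,-1.1,-0.16,0.00,0.43,0]]
[[-1.9,2.4,0.1,-0.03,0.00,0.09,0],[-3.7,4.8,0.1,-0.06,0.00,0.17,0],[-5.6,7.1,0.2,-0.09,0.00,0.26,0],[-7.4,9.5,0.3,-0.12,0.00,0.35,0],[-9.3,11.9,0.4,-0.16,0.00,0.43,0]]
# lvl maxstep mm 2 rad 0.06
[[0.0,0.0,0.2,-0.00,-0.06,0.00,0],[0.0,-0.0,0.3,0.00,-0.11,0.00,0],[0.0,0.0,0.5,-0.00,-0.17,0.00,0],[0.0,0.0,0.6,-0.00,-0.23,0.00,0]]
# tip maxstep mm 7 rad 0.07
[[0.4,0.0,-0.6,0.00,-0.07,0.00,0],[0.9,-0.0,-1.2,0.00,-0.15,-0.00,0],[1.3,-0.0,-1.8,0.00,-0.22,0.00,0],[1.8,-0.0,-2.3,0.00,-0.30,-0.00,0],[2.2,-0.0,-2.9,0.00,-0.37,0.00,0]]
# t2 maxstep mm 9 rad 0.07
[[0.5,0.0,-0.8,0.00,-0.07,0.00,0],[0.9,0.0,-1.6,0.00,-0.14,0.00,0],[1.4,0.0,-2.4,0.00,-0.21,0.00,0],[1.8,0.0,-3.2,-0.00,-0.28,0.00,0],[2.3,0.0,-4.0,0.00,-0.35,0.00,0]]
```

View pics/g10c.png

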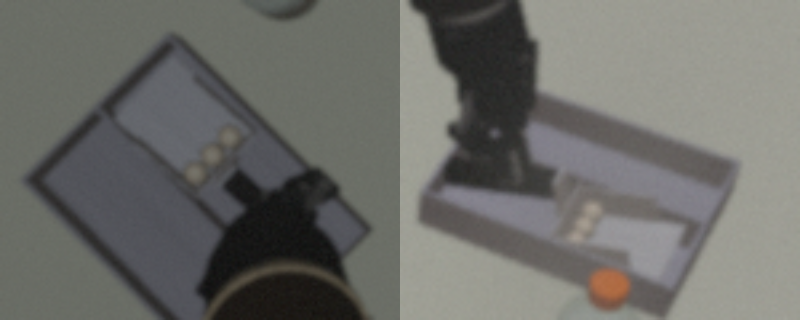

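All three small balls lie against the back of the bowl. I'll carry them to the small jar and tip.

```bash
python3 -m pendant '[[1.3,0,-3.5,0,0,0,0],[2.5,0,-7.1,0,0,0,0],[3.8,0,-10.6,0,0,0,0],[5.1,0,-14.1,0,0,0,0]]'
python3 -m pendant '[[-2.7,1.4,-0.2,-0.03,0,0.09,0],[-5.4,2.7,-0.4,-0.06,0,0.17,0],[-8.1,4.1,-0.7,-0.09,0,0.26,0],[-10.7,5.5,-0.9,-0.12,0,0.35,0],[-13.4,6.9,-1.1,-0.16,0,0.43,0]]'
python3 -m pendant '[[-1.9,2.4,0.1,-0.03,0,0.09,0],[-3.7,4.8,0.1,-0.06,0,0.17,0],[-5.6,7.1,0.2,-0.09,0,0.26,0],[-7.4,9.5,0.3,-0.12,0,0.35,0],[-9.3,11.9,0.4,-0.16,0,0.43,0]]'
python3 -m pendant '[[0,0,0,0,0,0,0],[0,0,0,0,0,0,0]]'
python3 - <<'E'
from h import *
T=snap("top","g11.png");S=snap("scene","g11s.png")
for n,nm,g in [("jar_small","jar_small_mouth",(601,-92,35))]:
    for c in("top","scene"):
        m=mask(c,nm,proj(c,g))
        if m is not None: print(n,c,fit(SH[n],{c:m},g,False))
J=np.array([600.5,-91.5,70]);yw=-.15;a=np.array([np.cos(yw),np.sin(yw),0])
for c in("top","scene"):print(c,[(np.round(r["at"]).tolist(),round(r["confidence"],2)) for r in arm.outline_of(c,"small0_center")],proj(c,J-55*a+[0,0,45]),proj(c,J-25*a+[0,0,50]))
seg([("lvl",4,st(J-25*a+[0,0,13],yw,.12))])
E
```

```text
t: 27.2
tcp_pos: [532.4, 212.1, 186.6]
ee_rot: [0.913, 0.369, 0.16, -0.064]
contact_force: [0.8, -0.4, -2.1]
opening: 0.161
finger_force: 99.7
t: 27.82
tcp_pos: [487.1, 71.6, 150.2]
ee_rot: [0.973, 0.15, 0.171, -0.024]
contact_force: [0.3, -0.3, -1.6]
opening: 0.162
finger_force: 99.8
t: 28.45
tcp_pos: [446.2, -69.5, 122.4]
ee_rot: [0.983, -0.074, 0.169, 0.015]
contact_force: [0.2, -0.6, -1.3]
opening: 0.166
finger_force: 99.7
t: 28.7
tcp_pos: [445.9, -68.7, 121.8]
ee_rot: [0.983, -0.073, 0.169, 0.014]
contact_force: [0.1, 0.5, -1.0]
opening: 0.16
finger_force: 99.7
jar_small top (array([601.289, -92.094]), np.float64(0.431))
jar_small scene (array([598.441, -90.316]), np.float64(0.099))
top [([206.0, 191.0], 0.21)] [336.5 263.6] [338.4 248.7]
scene [([304.0, 203.0], 0.44)] [304.  207.5] [305.2 214.9]
# lvl maxstep mm 3 rad 0.06
[[-0.2,-0.0,0.3,0.00,-0.06,0.00,0],[-0.3,-0.0,0.5,0.00,-0.11,0.00,0],[-0.5,-0.0,0.8,0.00,-0.17,0.00,0],[-0.6,-0.1,1.1,0.00,-0.22,0.00,0]]
```

```bash
python3 -m pendant '[[-0.2,0,0.3,0,-0.06,0,0],[-0.3,0,0.5,0,-0.11,0,0],[-0.5,0,0.8,0,-0.17,0,0],[-0.6,0,1.1,0,-0.22,0,0]]'
python3 -m pendant '[[0.4,0,-0.6,0,-0.07,0,0],[0.9,0,-1.2,0,-0.15,0,0],[1.3,0,-1.8,0,-0.22,0,0],[1.8,0,-2.3,0,-0.3,0,0],[2.2,0,-2.9,0,-0.37,0,0]]'
python3 -m pendant '[[0,0,0,0,0,0,0],[0,0,0,0,0,0,0],[0,0,0,0,0,0,0],[0,0,0,0,0,0,0]]'
python3 -m pendant '[[0.5,0,-0.8,0,-0.07,0,0],[0.9,0,-1.6,0,-0.14,0,0],[1.4,0,-2.4,0,-0.21,0,0],[1.8,0,-3.2,0,-0.28,0,0],[2.3,0,-4,0,-0.35,0,0]]'
python3 -m pendant '[[0,0,0,0,0,0,0],[0,0,0,0,0,0,0]]'
python3 - <<'E'
from h import *
J=np.array([600.5,-91.5,70]);yw=-.15;a=np.array([np.cos(yw),np.sin(yw),0])
seg([("up",4,st(J-50*a+[0,0,80],yw,-.1)),("over",9,st(lane(105,-42,80),TY))])
E
```

```text
t: 29.5
tcp_pos: [443.9, -68.1, 109.2]
ee_rot: [0.996, -0.074, 0.059, 0.006]
contact_force: [0.3, 0.9, -2.4]
opening: 0.164
finger_force: 99.7
t: 30.12
tcp_pos: [463.4, -71.3, 141.3]
ee_rot: [0.99, -0.074, -0.124, -0.007]
contact_force: [1.9, -1.6, 0.5]
opening: 0.162
finger_force: 99.9
t: 30.62
tcp_pos: [461.6, -71.2, 141.0]
ee_rot: [0.99, -0.074, -0.124, -0.008]
contact_force: [1.8, -1.3, 1.0]
opening: 0.162
finger_force: 100.0
t: 31.25
tcp_pos: [493.7, -76.0, 174.1]
ee_rot: [0.953, -0.071, -0.295, -0.02]
contact_force: [2.1, -1.3, 0.1]
opening: 0.162
finger_force: 99.9
t: 31.5
tcp_pos: [493.3, -76.0, 173.4]
ee_rot: [0.953, -0.072, -0.294, -0.02]
contact_force: [2.6, -2.3, 0.4]
opening: 0.163
finger_force: 99.9
# up maxstep mm 18 rad 0.12
[[-1.8,-0.0,0.3,0.00,0.12,-0.00,0],[-3.7,-0.0,0.6,0.00,0.25,-0.00,0],[-5.5,-0.0,0.9,0.00,0.37,-0.00,0],[-7.3,-0.1,1.2,0.00,0.50,-0.00,0]]
# over maxstep mm 35 rad 0.10
[[0.8,-3.3,0.8,-0.01,0.01,-0.10,0],[1.7,-6.6,1.6,-0.01,0.02,-0.20,0],[2.5,-10.0,2.4,-0.02,0.03,-0.31,0],[3.4,-13.3,3.2,-0.02,0.04,-0.41,0],[4.2,-16.6,4.0,-0.03,0.05,-0.51,0]]
[[2.3,-2.5,0.8,-0.01,0.01,-0.10,0],[4.6,-5.0,1.6,-0.01,0.02,-0.20,0],[7.0,-7.5,2.4,-0.02,0.03,-0.31,0],[9.3,-10.1,3.2,-0.02,0.04,-0.41,0]]
```

```bash
python3 -m pendant '[[-1.8,0,0.3,0,0.12,0,0],[-3.7,0,0.6,0,0.25,0,0],[-5.5,0,0.9,0,0.37,0,0],[-7.3,-0.1,1.2,0,0.5,0,0]]'
python3 -m pendant '[[0.8,-3.3,0.8,-0.01,0.01,-0.1,0],[1.7,-6.6,1.6,-0.01,0.02,-0.2,0],[2.5,-10,2.4,-0.02,0.03,-0.31,0],[3.4,-13.3,3.2,-0.02,0.04,-0.41,0],[4.2,-16.6,4,-0.03,0.05,-0.51,0]]'
python3 - <<'E'
from h import *
T=snap("top","g12.png");S=snap("scene","g12s.png")
# bright round blobs inside tray / jars / elsewhere: warm-ish (R>B) and bright
for c,im in(("top",T),("scene",S)):
    f=im.astype(int);m=((f[...,0]-f[...,2])>12)&(f[...,0]>105 if c=="top" else f[...,0]>130)
    n,l,st_,ce=cv2.connectedComponentsWithStats(m.astype(np.uint8));print(c,[(ce[i].round().tolist(),int(st_[i,4])) for i in range(1,n) if st_[i,4]>12][:25])
print(proj("top",(600,-92,20)),proj("top",(600,-282,20)))
seg([("over",6,st(lane(98,-42,60),TY)),("d",4,st(lane(98,-42,25),TY)),("d2",4,st(lane(98,-42,1),TY))])
E
```

```text
t: 32.0
tcp_pos: [425.7, -64.6, 205.1]
ee_rot: [0.996, -0.074, -0.048, -0.002]
contact_force: [-0.9, 0.6, 0.4]
opening: 0.162
finger_force: 98.4
t: 32.62
tcp_pos: [487.7, 94.3, 160.1]
ee_rot: [0.983, 0.182, -0.024, 0.002]
contact_force: [0.1, 1.0, -0.9]
opening: 0.161
finger_force: 98.4
top [([302.0, 172.0], 2227), ([195.0, 185.0], 143), ([429.0, 216.0], 45), ([442.0, 223.0], 42), ([347.0, 224.0], 16), ([417.0, 237.0], 44), ([431.0, 243.0], 41)]
scene [([21.0, 17.0], 16), ([575.0, 47.0], 60), ([591.0, 84.0], 370), ([132.0, 211.0], 703), ([435.0, 228.0], 104), ([230.0, 260.0], 65), ([243.0, 261.0], 70), ([356.0, 286.0], 2227), ([389.0, 276.0], 17), ([352.0, 319.0], 14)]
[338.1 239.1] [425.1 236.5]
# over maxstep mm 23 rad 0.07
[[1.5,-1.6,0.8,-0.00,0.01,-0.07,0],[3.0,-3.2,1.6,-0.00,0.02,-0.13,0],[4.4,-4.7,2.5,-0.01,0.02,-0.20,0],[5.9,-6.3,3.3,-0.01,0.03,-0.27,0],[7.4,-7.9,4.1,-0.01,0.04,-0.33,0]]
[[1.9,-1.0,0.9,-0.00,0.01,-0.07,0]]
# d maxstep mm 9 rad 0.00
[[0.0,0.0,0.9,0.00,0.00,0.00,0],[0.0,0.0,1.8,0.00,0.00,0.00,0],[0.0,0.0,2.6,0.00,0.00,0.00,0],[0.0,0.0,3.5,0.00,0.00,0.00,0]]
# d2 maxstep mm 6 rad 0.00
[[0.0,0.0,0.6,0.00,0.00,0.00,0],[0.0,0.0,1.2,0.00,0.00,0.00,0],[0.0,0.0,1.8,0.00,0.00,0.00,0],[0.0,0.0,2.4,0.00,0.00,0.00,0]]
```

```bash
python3 - <<'E'
from h import *
T=cv2.imread("pics/g12.png").astype(int);S=cv2.imread("pics/g12s.png").astype(int)
p,R,o=pose()
for c,f,pts in(("top",T,{"jar":(600,-92,20)}),("scene",S,{"jar":(600,-92,20)})):
    bowl=p+R.apply([85,0,-17.8+58]);pts=dict(pts,bowl=bowl)
    w=cv2.GaussianBlur((f[...,2]-f[...,0]).astype(np.float32),(0,0),1)
    for k,X in pts.items():
        u,v=proj(c,X).astype(int);r=30;sub=(w[v-r:v+r,u-r:u+r]>9).astype(np.uint8)
        n,l,s_,ce=cv2.connectedComponentsWithStats(sub);print(c,k,(u,v),[((ce[i]+[u-r,v-r]).round().tolist(),int(s_[i,4])) for i in range(1,n) if s_[i,4]>8])
    print(c,[(np.round(r["at"]).tolist(),round(r["confidence"],2),int(r["mask"].sum())) for r in arm.outline_of(c,"small0_center")])
E
```

```text
top jar (np.int64(338), np.int64(239)) [([339.0, 223.0], 126)]
top bowl (np.int64(232), np.int64(257)) [([225.0, 272.0], 369)]
top [([339.0, 239.0], 0.44, 1865)]
scene jar (np.int64(307), np.int64(247)) [([323.0, 219.0], 30), ([332.0, 226.0], 68), ([281.0, 233.0], 15), ([317.0, 266.0], 616), ([280.0, 246.0], 25), ([279.0, 261.0], 15), ([292.0, 268.0], 9)]
scene bowl (np.int64(384), np.int64(195)) [([358.0, 170.0], 57), ([393.0, 166.0], 9), ([368.0, 175.0], 44), ([354.0, 181.0], 11), ([363.0, 186.0], 19), ([357.0, 191.0], 20), ([364.0, 207.0], 181), ([374.0, 195.0], 9), ([358.0, 220.0], 64), ([382.0, 215.0], 9), ([381.0, 222.0], 121)]
scene []
```

```bash
python3 - <<'E'
import cv2,numpy as np
f=cv2.imread("pics/g12.png").astype(np.float32);f=cv2.GaussianBlur(f,(0,0),.7)
g=f[...,2]
for v in range(214,234):print(v,"".join("%4d"%g[v,u] for u in range(320,360,2)))
f=cv2.imread("pics/g8.png").astype(np.float32);g8=cv2.GaussianBlur(f,(0,0),.7)[...,2]
print("before")
for v in range(214,234,2):print(v,"".join("%4d"%g8[v,u] for u in range(320,360,2)))
E
```

```text
214  110 109 108 105  98  90  82  78  75  73  73  75  79  84  89  99 105 108 109 109
215  108 108 105  99  89  81  73  66  63  62  60  63  66  73  81  91  98 105 109 109
216  108 104  98  90  80  70  62  57  57  60  57  54  55  60  71  82  90 100 107 109
217  108 100  88  80  70  61  58  60  64  71  69  59  54  52  59  71  83  92 104 109
218  106  94  81  71  62  62  66  71  79  90  87  73  63  54  52  59  73  85  98 106
219  102  89  75  65  66  74  77  79  91 105 103  86  74  66  59  55  62  78  90 101
220   96  83  68  65  80  90  86  82  99 113 112  94  82  81  77  63  55  68  83  98
221   89  76  64  74  96 105  95  83 102 116 115  97  86  95  96  77  55  57  75  93
222   83  70  67  83 106 114 102  84 101 116 113  95  89 105 109  91  62  52  66  85
223   77  68  72  90 110 118 106  85  96 111 109  90  92 111 116 101  73  54  59  78
224   73  71  77  90 111 117 107  86  89 101 101  86  92 113 117 105  81  61  54  71
225   70  76  81  88 107 113 103  86  83  90  91  82  91 111 116 104  84  69  53  63
226   70  80  83  85  99 105  97  85  81  83  85  81  87 105 110  99  85  75  57
[... 756 characters left out ...]
  82  91 100 107 109
218  106  93  81  71  62  62  67  71  74  75  74  70  65  56  55  59  73  86  97 105
220   96  83  69  64  71  80  83  84  83  83  84  84  82  76  67  55  52  67  83  96
222   83  70  68  78  83  85  85  85  84  85  85  83  83  83  82  75  60  52  66  86
224   72  71  81  84  85  85  86  84  85  83  84  83  83  84  84  83  77  61  53  71
226   71  80  84  85  84  84  84  83  85  84  84  85  84  85  85  84  82  77  57  56
228   78  85  87  85  85  84  83  85  84  84  85  85  84  84  84  83  83  82  69  53
230   83  84  85  85  85  84  85  84  84  84  85  83  84  84  83  84  83  83  78  59
232   85  85  85  85  84  85  85  85  84  84  84  83  84  83  84  84  83  84  83  67
```

The pixel values show three distinct balls in the small jar, at (330,223), (339,221) and (347,224). Now I'll lay the scoop in the tray.

```bash
python3 -m pendant '[[1.5,-1.6,0.8,0,0.01,-0.07,0],[3,-3.2,1.6,0,0.02,-0.13,0],[4.4,-4.7,2.5,-0.01,0.02,-0.2,0],[5.9,-6.3,3.3,-0.01,0.03,-0.27,0],[7.4,-7.9,4.1,-0.01,0.04,-0.33,0]]'
python3 -m pendant '[[1.9,-1,0.9,0,0.01,-0.07,0],[1.9,-1,0.9,0,0.01,-0.07,0],[1.9,-1,0.9,0,0.01,-0.07,0]]'
python3 - <<'E'
from h import *
seg([("over",1,st(lane(98,-42,58),TY)),("d",4,st(lane(98,-42,26),TY)),("d2",4,st(lane(98,-42,1),TY))])
E
```

```text
t: 33.45
tcp_pos: [528.6, 194.1, 115.4]
ee_rot: [0.94, 0.341, -0.004, -0.0]
contact_force: [0.4, -0.5, -1.7]
opening: 0.158
finger_force: 98.4
t: 33.83
tcp_pos: [536.4, 212.8, 106.8]
ee_rot: [0.928, 0.372, 0.001, -0.002]
contact_force: [0.0, -0.4, -2.4]
opening: 0.162
finger_force: 98.4
# over maxstep mm 4 rad 0.01
[[-0.0,-0.3,0.3,-0.00,-0.00,-0.01,0]]
# d maxstep mm 8 rad 0.00
[[0.0,0.0,0.8,0.00,0.00,0.00,0],[0.0,0.0,1.6,0.00,0.00,0.00,0],[0.0,0.0,2.4,0.00,0.00,0.00,0],[0.0,0.0,3.2,0.00,0.00,0.00,0]]
# d2 maxstep mm 6 rad 0.00
[[0.0,0.0,0.6,0.00,0.00,0.00,0],[0.0,0.0,1.2,0.00,0.00,0.00,0],[0.0,0.0,1.9,0.00,0.00,0.00,0],[0.0,0.0,2.5,0.00,0.00,0.00,0]]
```

```bash
python3 -m pendant '[[0,-0.3,0.3,0,0,-0.007,0],[0,-0.3,1.1,0,0,-0.007,0],[0,-0.3,1.9,0,0,-0.007,0],[0,-0.3,2.7,0,0,-0.007,0],[0,-0.3,3.5,0,0,-0.007,0]]'
python3 -m pendant '[[0,0,0.6,0,0,0,0],[0,0,1.2,0,0,0,0],[0,0,1.9,0,0,0,0],[0,0,2.4,0,0,0,0],[0,0,2.4,0,0,0,0]]'
python3 -m pendant '[[0,0,0.15,0,0,0,0],[0,0,0.15,0,0,0,0]]'
```

```text
t: 34.45
tcp_pos: [535.1, 215.2, 71.9]
ee_rot: [0.927, 0.375, 0.001, -0.002]
contact_force: [-0.6, 1.3, -1.5]
opening: 0.161
finger_force: 98.6
t: 35.08
tcp_pos: [534.3, 215.2, 47.6]
ee_rot: [0.927, 0.375, 0.001, -0.002]
contact_force: [0.1, 1.0, -1.7]
opening: 0.159
finger_force: 98.1
t: 35.33
tcp_pos: [534.8, 215.5, 46.8]
ee_rot: [0.927, 0.375, 0.001, -0.002]
contact_force: [-0.9, 1.2, -1.7]
opening: 0.165
finger_force: 98.2
```

```bash
python3 -m pendant '[[0,0,0.1,0,0,0,0],[0,0,0.1,0,0,0,0]]'
python3 -m pendant '[[0,0,0.1,0,0,0,0],[0,0,0.1,0,0,0,0]]'
```

```text
t: 35.58
tcp_pos: [534.7, 215.4, 45.7]
ee_rot: [0.927, 0.375, 0.001, -0.002]
contact_force: [-1.1, 0.7, -1.5]
opening: 0.163
finger_force: 98.2
t: 35.83
tcp_pos: [534.7, 215.3, 44.6]
ee_rot: [0.927, 0.375, 0.001, -0.002]
contact_force: [0.1, -0.2, -1.6]
opening: 0.162
finger_force: 98.2
```

```bash
python3 -m pendant '[[0,0,0.1,0,0,0,0],[0,0,0.1,0,0,0,0]]'
python3 -m pendant '[[0,0,0.1,0,0,0,0],[0,0,0.1,0,0,0,0]]'
python3 -m pendant '[[0,0,0.1,0,0,0,0],[0,0,0.1,0,0,0,0]]'
```

```text
t: 36.08
tcp_pos: [534.7, 215.4, 43.8]
ee_rot: [0.927, 0.375, 0.001, -0.002]
contact_force: [-1.2, 0.5, 0.2]
opening: 0.164
finger_force: 98.5
t: 36.33
tcp_pos: [534.9, 215.5, 42.9]
ee_rot: [0.927, 0.375, 0.001, -0.002]
contact_force: [-1.3, -0.7, 3.4]
opening: 0.161
finger_force: 98.9
t: 36.58
tcp_pos: [535.0, 215.5, 42.1]
ee_rot: [0.927, 0.375, 0.002, -0.002]
contact_force: [-2.1, -0.2, 6.2]
opening: 0.159
finger_force: 99.2
```

```bash
python3 -m pendant '[[0,0,-0.15,0,0,0,0],[0,0,-0.15,0,0,0,25],[0,0,-0.15,0,0,0,35],[0,0,-0.2,0,0,0,45],[0,0,-0.2,0,0,0,50]]' 40
python3 -m pendant '[[0,0,-0.5,0,0,0,50],[0,0,-3,0,0,0,50],[0,0,-8,0,0,0,60],[0,0,-13,0,0,0,100]]'
python3 - <<'E'
from h import *
T=snap("top","g13.png");S=snap("scene","g13s.png")
for n,nm,g in [("lid_big","lid_big_knob",(452,-108,12)),("lid_small","lid_small_knob",(450,-297,12)),("jar_big","jar_big_mouth",(600,-282,40)),("jar_small","jar_small_mouth",(600,-92,35))]:
    for c in("top","scene"):
        m=mask(c,nm,proj(c,g))
        if m is not None: print(n,c,fit(SH[n],{c:m},g,False))
for nm in("lid_big_knob","lid_small_knob"):
    for c in("top","scene"):print(nm,c,[(np.round(r["at"],1).tolist(),round(r["confidence"],2),onz(c,r["at"],30)[:2].tolist()) for r in arm.pinpoint(c,nm)[:3]])
for nm,z in(("scoop_grip",64),("scoop_bowl",6)):
    for c in("top","scene"):print(nm,c,[(round(r["confidence"],2),onz(c,r["at"],z)[:2].tolist()) for r in arm.pinpoint(c,nm)[:1]],"exp",lane(98-130 if z>9 else 53,-42).round())
E
```

```text
t: 37.2
tcp_pos: [534.6, 215.3, 43.6]
ee_rot: [0.927, 0.375, 0.001, -0.002]
contact_force: [0.2, 0.5, -0.3]
opening: 0.505
finger_force: 0.0
t: 37.7
tcp_pos: [534.4, 214.4, 175.3]
ee_rot: [0.927, 0.375, 0.001, -0.002]
contact_force: [0.6, 0.4, 0.5]
opening: 0.795
finger_force: 0.0
lid_big top (array([ 453.861, -108.991]), np.float64(0.082))
lid_big scene (array([ 445.916, -106.711]), np.float64(0.207))
lid_small top (array([ 457.644, -258.113]), np.float64(0.09))
lid_small scene (array([ 454.469, -256.754]), np.float64(0.415))
jar_big top (array([ 601.093, -282.539]), np.float64(0.296))
jar_big scene (array([ 599.52 , -282.128]), np.float64(0.116))
jar_small top (array([601.131, -92.325]), np.float64(0.191))
jar_small scene (array([600.275, -90.54 ]), np.float64(0.057))
lid_big_knob top [([347.5, 307.6], 0.83, [451.6, -107.1]), ([518.2, 261.1], 0.65, [540.6, -477.9]), ([430.5, 244.1], 0.51, [582.8, -290.9])]
lid_big_knob scene [([155.8, 264.7], 0.75, [549.4, -473.6]), ([286.8, 204.9], 0.72, [444.4, -110.4]), ([430.3, 241.4], 0.19, [679.2, 214.8])]
lid_small_knob top [([420.7, 301.6], 0.67, [459.9, -264.6]), ([431.4, 230.5], 0.53, [612.2, -294.1]), ([189.4, 264.9], 0.48, [553.1, 231.5])]
lid_small_knob scene [([236.3, 221.4], 0.6, [464.2, -255.0])]
scoop_grip top [(0.81, [549.4, 227.1])] exp [534. 215.   4.]
scoop_grip scene [(0.67, [543.5, 219.3])] exp [534. 215.   4.]
scoop_bowl top [(0.65, [596.8, 280.6])] exp [596. 274.   4.]
scoop_bowl scene [(0.95, [596.6, 284.2])] exp [596. 274.   4.]
```

The scoop is released in the small lane and has settled. The small lid was knocked to about (457,-258); the large lid is still at about (453,-109), the grey one at (347,308). Now the large lid.

```bash
python3 - <<'E'
from h import *
Y0=srot(0)*D
seg([("to",10,((453,-108.5,150),Y0)),("down",4,((453,-108.5,60),Y0))],jaw=100)
E
```

```text
# to maxstep mm 33 rad 0.08
[[-2.8,1.8,0.2,-0.00,-0.00,0.08,100],[-5.7,3.5,0.4,-0.00,-0.00,0.15,100],[-8.5,5.3,0.7,-0.00,-0.00,0.23,100],[-11.3,7.0,0.9,-0.00,-0.00,0.31,100],[-14.2,8.8,1.1,-0.00,-0.00,0.38,100]]
[[-2.0,2.7,0.2,-0.00,-0.00,0.08,100],[-3.9,5.4,0.5,-0.00,-0.00,0.15,100],[-5.9,8.1,0.7,-0.00,-0.00,0.23,100],[-7.9,10.8,0.9,-0.00,-0.00,0.31,100],[-9.8,13.4,1.1,-0.00,-0.00,0.38,100]]
# down maxstep mm 22 rad 0.00
[[0.0,0.0,2.2,0.00,0.00,0.00,100],[0.0,0.0,4.5,0.00,0.00,0.00,100],[0.0,0.0,6.8,0.00,0.00,0.00,100],[0.0,0.0,9.0,0.00,0.00,0.00,100]]
```

```bash
python3 -m pendant '[[-2.8,1.8,0.2,0,0,0.08,100],[-5.7,3.5,0.4,0,0,0.15,100],[-8.5,5.3,0.7,0,0,0.23,100],[-11.3,7,0.9,0,0,0.31,100],[-14.2,8.8,1.1,0,0,0.38,100]]'
python3 -m pendant '[[-2,2.7,0.2,0,0,0.08,100],[-3.9,5.4,0.5,0,0,0.15,100],[-5.9,8.1,0.7,0,0,0.23,100],[-7.9,10.8,0.9,0,0,0.31,100],[-9.8,13.4,1.1,0,0,0.38,100]]'
python3 -m pendant '[[0,0,0,0,0,0,100],[0,0,0,0,0,0,100]]'
python3 - <<'E'
from h import *
Y0=srot(0)*D
seg([("down",4,((453,-108.5,60),Y0)),("d2",4,((453,-108.5,19),Y0))],jaw=100)
E
```

```text
t: 39.22
tcp_pos: [493.5, 51.8, 161.9]
ee_rot: [0.981, 0.192, 0.001, -0.002]
contact_force: [-0.6, 0.2, 1.3]
opening: 1.0
finger_force: 0.0
t: 39.85
tcp_pos: [453.7, -109.4, 150.1]
ee_rot: [1.0, 0.003, 0.0, -0.003]
contact_force: [0.4, -0.4, -0.3]
opening: 1.0
finger_force: 0.0
t: 40.1
tcp_pos: [454.2, -108.3, 150.1]
ee_rot: [1.0, 0.005, 0.0, -0.003]
contact_force: [-0.3, 0.1, 0.3]
opening: 1.006
finger_force: 0.0
# down maxstep mm 23 rad 0.00
[[-0.0,0.0,2.3,-0.00,-0.00,0.00,100],[-0.1,0.0,4.5,-0.00,-0.00,0.00,100],[-0.1,0.1,6.8,-0.00,-0.00,0.01,100],[-0.1,0.1,9.0,-0.01,-0.00,0.01,100]]
# d2 maxstep mm 10 rad 0.00
[[0.0,0.0,1.0,0.00,0.00,0.00,100],[0.0,0.0,2.0,0.00,0.00,0.00,100],[0.0,0.0,3.1,0.00,0.00,0.00,100],[0.0,0.0,4.1,0.00,0.00,0.00,100]]
```

```bash
python3 -m pendant '[[0,0,2.3,0,0,0,100],[-0.1,0,4.5,0,0,0,100],[-0.1,0.1,6.8,-0.006,-0.002,0.01,100],[-0.1,0.1,9,-0.006,-0.002,0.01,100]]'
python3 -m pendant '[[0,0,1,0,0,0,100],[0,0,2,0,0,0,100],[0,0,3.1,0,0,0,100],[0,0,4.1,0,0,0,100],[0,0,4.1,0,0,0,100]]'
python3 -m pendant '[[0,0,0,0,0,0,60],[0,0,0,0,0,0,40],[0,0,0,0,0,0,20],[0,0,0,0,0,0,0],[0,0,0,0,0,0,0]]' 25
python3 -m pendant '[[0,0,0,0,0,0,0],[0,0,0,0,0,0,0]]' 25
python3 -m pendant '[[0,0,0,0,0,0,60],[0,0,0,0,0,0,100],[0,0,0,0,0,0,100]]'
```

```text
t: 40.6
tcp_pos: [453.6, -108.0, 59.4]
ee_rot: [1.0, 0.001, -0.0, 0.0]
contact_force: [-0.5, 0.5, -0.3]
opening: 1.0
finger_force: 0.0
t: 41.22
tcp_pos: [452.4, -109.1, 18.3]
ee_rot: [1.0, -0.0, -0.001, 0.001]
contact_force: [-0.3, 0.3, -0.4]
opening: 1.001
finger_force: 0.0
t: 41.85
tcp_pos: [453.2, -108.9, 19.4]
ee_rot: [1.0, -0.0, -0.0, 0.0]
contact_force: [-0.7, 1.6, 4.9]
opening: 0.318
finger_force: 24.3
t: 42.1
tcp_pos: [453.2, -109.0, 19.5]
ee_rot: [1.0, -0.0, -0.0, 0.0]
contact_force: [-1.6, 0.4, 5.7]
opening: 0.323
finger_force: 24.3
t: 42.48
tcp_pos: [453.0, -109.0, 18.9]
ee_rot: [1.0, -0.0, -0.001, 0.0]
contact_force: [-0.2, 1.0, -0.9]
opening: 0.933
finger_force: 0.0
```

```bash
python3 -m pendant '[[0,0,-0.2,0,0,0.16,100],[0,0,-0.2,0,0,0.32,100],[0,0,-0.2,0,0,0.48,100],[0,0,-0.2,0,0,0.64,100],[0,0,-0.2,0,0,0.8,100]]'
python3 -m pendant '[[0,0,0,0,0,0.16,100],[0,0,0,0,0,0.32,100],[0,0,0,0,0,0.48,100],[0,0,0,0,0,0.64,100],[0,0,0,0,0,0.77,100]]'
python3 -m pendant '[[0,0,0,0,0,0,80],[0,0,0,0,0,0,60],[0,0,0,0,0,0,40],[0,0,0,0,0,0,20],[0,0,0,0,0,0,0]]' 25
python3 -m pendant '[[0,0,0,0,0,0,0],[0,0,0,0,0,0,0],[0,0,0,0,0,0,0]]' 80
python3 -m pendant '[[0,0,-2,0,0,0,0],[0,0,-6,0,0,0,0],[0,0,-10,0,0,0,0],[0,0,-10,0,0,0,0],[0,0,-10,0,0,0,0]]'
python3 - <<'E'
from h import *
p,R,o=pose();print(p,R.as_matrix().round(3))
Y=srot(-np.pi/2)*D
seg([("to",6,((600.3,-282.3,125),Y)),("down",4,((600.3,-282.3,103),Y))])
E
```

```text
t: 43.1
tcp_pos: [452.9, -108.9, 20.9]
ee_rot: [0.92, -0.392, -0.001, 0.001]
contact_force: [0.5, -0.4, -1.3]
opening: 1.0
finger_force: 0.0
t: 43.72
tcp_pos: [452.9, -108.9, 20.9]
ee_rot: [-0.705, 0.709, 0.0, -0.001]
contact_force: [-0.6, 0.0, -0.7]
opening: 0.998
finger_force: 0.0
t: 44.35
tcp_pos: [454.2, -109.0, 22.0]
ee_rot: [0.708, -0.707, 0.001, 0.0]
contact_force: [-2.1, 0.9, 7.1]
opening: 0.013
finger_force: 4.1
t: 44.72
tcp_pos: [454.3, -109.0, 22.0]
ee_rot: [0.708, -0.707, 0.001, 0.0]
contact_force: [-1.2, -0.2, 8.4]
opening: 0.002
finger_force: 4.4
t: 45.35
tcp_pos: [452.8, -108.8, 120.7]
ee_rot: [0.707, -0.707, -0.0, 0.001]
contact_force: [0.1, -0.4, 0.0]
opening: 0.003
finger_force: 0.0
[ 452.77801622 -108.79463804  120.6781796 ] [[ 0.    -1.    -0.002]
 [-1.    -0.    -0.001]
 [ 0.001  0.002 -1.   ]]
# to maxstep mm 38 rad 0.00
[[2.9,-2.5,-0.1,0.00,-0.00,0.00,0],[5.8,-4.9,-0.1,0.00,-0.00,0.00,0],[8.7,-7.4,-0.2,0.00,-0.00,0.00,0],[11.6,-9.8,-0.3,0.00,-0.00,0.00,0],[14.5,-12.3,-0.4,0.00,-0.00,0.00,0]]
[[2.9,-2.5,-0.1,0.00,-0.00,0.00,0]]
# down maxstep mm 6 rad 0.00
[[0.0,0.0,0.6,0.00,0.00,0.00,0],[0.0,0.0,1.1,0.00,0.00,0.00,0],[0.0,0.0,1.6,0.00,0.00,0.00,0],[0.0,0.0,2.2,0.00,0.00,0.00,0]]
```

```bash
python3 - <<'E'
from h import *
T=snap("top","g14.png");S=snap("scene","g14s.png")
for c in("top","scene"):
    for r in arm.outline_of(c,"lid_big_knob")[:4]:
        m=r["mask"];g=onz(c,r["at"],12);print(c,np.round(r["at"]),round(r["confidence"],2),m.sum(),fit(SH["lid_big"],{c:m.astype(float)},g,False))
    print([(np.round(r["at"],1).tolist(),round(r["confidence"],2),onz(c,r["at"],30)[:2].tolist()) for r in arm.pinpoint(c,"lid_big_knob")[:3]])
s=cv2.imread("pics/g14s.png");t=cv2.imread("pics/g14.png")
cv2.imwrite("pics/g14c.png",np.hstack([cv2.resize(t[200:360,280:480],(400,320)),cv2.resize(s[150:290,180:355],(400,320))]))
E
```

```text
top [515. 260.] 0.66 2866 (array([ 545.686, -478.088]), np.float64(0.066))
top [336. 292.] 0.56 707 (array([493.886, -97.723]), np.float64(3.251))
[([519.7, 260.0], 0.84, [542.9, -481.2]), ([345.7, 309.0], 0.6, [448.7, -103.2])]
scene [286. 211.] 0.83 1212 (array([ 446.041, -107.004]), np.float64(0.192))
scene [158. 270.] 0.62 1793 (array([ 544.033, -478.175]), np.float64(0.057))
scene [239. 222.] 0.38 705 (array([ 431.195, -251.638]), np.float64(1.114))
[([284.7, 206.0], 0.91, [446.8, -116.9]), ([155.6, 266.4], 0.64, [554.6, -474.4])]
```

View pics/g14c.png

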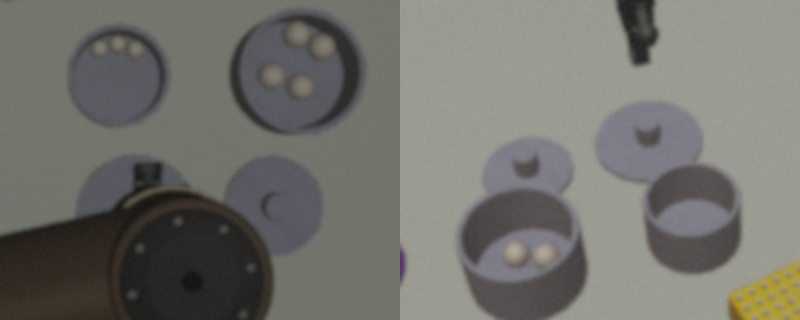

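```bash
python3 - <<'E'
from h import *
print(proj("scene",(453,-109,30)),proj("scene",(453,-109,45)),onz("scene",(288.5,207.5),30),"tip",proj("scene",(452.8,-108.8,120.7)))
for f,c in(("g13s.png","scene"),("g14s.png","scene"),("g13.png","top")):
    g=cv2.GaussianBlur(cv2.imread("pics/"+f).astype(np.float32),(0,0),.6)[...,1]
    u,v=proj(c,(453,-109,30)).round().astype(int);print(f,u,v)
    for r in range(v-12,v+13,1):print(r,"".join("%4d"%g[r,k] for k in range(u-14,u+15,2)))
E
```

```text
[288. 207.] [287.6 203.2] [ 455.4 -108.1   30. ] tip [285.5 183.1]
g13s.png 288 207
195  157 155 152 146 138 135 132 132 132 130 132 135 141 146 154
196  154 150 143 133 128 129 126 126 127 125 127 128 132 139 146
197  149 142 132 127 127 128 124 125 125 125 126 127 128 132 137
198  142 132 128 126 127 127 125 124 125 127 127 128 127 130 131
199  134 127 127 127 126 126 125 124 127 127 128 127 129 129 129
200  129 126 126 126 124 125 125 125 128 127 128 125 129 129 128
201  127 126 125 123 124 126 126 125 127 125 127 127 128 128 127
202  126 126 124 124 126 128 128 126 125 123 126 128 127 126 125
203  125 126 125 125 125 127 127 126 125 121 125 127 127 125 126
204  125 126 126 125 123 124 126 126 122 115 123 125 125 125 125
205  126 126 127 126 119 117 123 124 117 105 116 124 125 123 125
206  127 126 125 125 115 107 116 117 106  91 111 123 126 125 125
207  127 126 125 126 112  96 102 103  91  82 108 124 125 127 125
208  126 126 126 126 112  89  88  88  81  77 106 125 126 127 125
209  126 127 126 125 115  88  82  80  76  75 106 125 125 126 125
210  127 128 126 125 118  89  80  79  77 
[... 3191 characters left out ...]
81  78  75  81  81  81  81  81  80  80  79  80  81
310   81  81  80  77  77  80  81  81  82  81  81  80  80  80  80
311   81  79  80  79  77  80  81  82  82  82  80  80  80  82  80
312   80  80  80  81  78  78  81  82  81  81  80  80  80  81  81
313   79  80  78  81  79  76  79  81  81  81  80  81  81  80  82
314   80  80  80  80  79  78  79  81  81  78  81  82  82  80  82
315   81  80  80  80  80  79  79  81  82  79  81  82  81  81  82
316   80  81  81  81  81  81  81  81  82  80  81  82  82  82  82
317   81  82  82  82  82  82  82  81  82  81  81  81  81  82  81
318   81  82  82  83  81  82  82  81  81  80  81  80  80  80  80
319   81  82  82  83  81  81  82  81  81  80  81  81  80  79  80
```

Using up the last picture: the lid hasn't moved, and its knob is where I measured it. The shut fingertips show at about (285,177) rather than (285,183), so the real tips sit about 20 mm above the reported TCP and the fingers closed on top of the knob. I'll grasp lower.

```bash
python3 -c "
from station import arm;print(arm.grip_point_offset)"
python3 -m pendant '[[0,0,0,0,0,0,100],[0,0,0,0,0,0,100],[0,0,3,0,0,0,100],[0,0,6,0,0,0,100],[0,0,9,0,0,0,100]]' 25
python3 -m pendant '[[0,0,1,0,0,0,100],[0,0,1.9,0,0,0,100],[0,0,2.7,0,0,0,100],[0,0,2.7,0,0,0,100]]'
python3 -m pendant '[[0,0,0,0,0,0,80],[0,0,0,0,0,0,60],[0,0,0,0,0,0,40],[0,0,0,0,0,0,20],[0,0,0,0,0,0,0]]' 25
python3 -m pendant '[[0,0,0,0,0,0,0],[0,0,0,0,0,0,0]]'
```

```text
18.700000000000003
t: 46.28
tcp_pos: [453.2, -108.9, 30.3]
ee_rot: [0.707, -0.707, -0.0, 0.001]
contact_force: [-0.0, -0.7, 0.0]
opening: 0.999
finger_force: 0.0
t: 46.78
tcp_pos: [453.0, -109.0, 3.9]
ee_rot: [0.707, -0.707, -0.0, 0.001]
contact_force: [-0.3, 1.4, 0.7]
opening: 1.005
finger_force: 0.0
t: 47.4
tcp_pos: [453.0, -109.0, 4.3]
ee_rot: [0.707, -0.707, -0.0, 0.001]
contact_force: [-2.5, 1.1, 5.9]
opening: 0.339
finger_force: 24.5
t: 47.65
tcp_pos: [453.0, -109.0, 4.3]
ee_rot: [0.707, -0.707, -0.0, 0.001]
contact_force: [-1.5, -0.5, 5.9]
opening: 0.34
finger_force: 24.5
```

```bash
python3 -m pendant '[[0,0,0,0,0,0,100],[0,0,0,0,0,0,100],[0,0,0,0,0,0,100]]'
python3 -m pendant '[[0,0,0,0,0,-0.16,100],[0,0,0,0,0,-0.32,100],[0,0,0,0,0,-0.48,100],[0,0,0,0,0,-0.64,100],[0,0,0,0,0,-0.8,100]]'
python3 -m pendant '[[0,0,0,0,0,-0.16,100],[0,0,0,0,0,-0.32,100],[0,0,0,0,0,-0.48,100],[0,0,0,0,0,-0.64,100],[0,0,0,0,0,-0.77,100]]'
python3 -m pendant '[[0,0,0,0,0,0,80],[0,0,0,0,0,0,60],[0,0,0,0,0,0,40],[0,0,0,0,0,0,20],[0,0,0,0,0,0,0]]' 25
python3 -m pendant '[[0,0,0,0,0,0,0],[0,0,0,0,0,0,0],[0,0,0,0,0,0,0]]' 80
python3 -m pendant '[[0,0,-2,0,0,0,0],[0,0,-6,0,0,0,0],[0,0,-10,0,0,0,0],[0,0,-12,0,0,0,0],[0,0,-12,0,0,0,0]]'
python3 - <<'E'
from h import *
p,R,o=pose();print(p,R.as_matrix().round(3))
Y=srot(0)*D
seg([("to",6,((600.3,-282.3,125),Y)),("down",4,((600.3,-282.3,88),Y))])
E
```

```text
t: 48.02
tcp_pos: [452.9, -109.0, 3.9]
ee_rot: [0.707, -0.707, -0.0, 0.001]
contact_force: [0.3, -0.2, 0.1]
opening: 0.951
finger_force: 0.0
t: 48.65
tcp_pos: [452.9, -109.0, 3.9]
ee_rot: [0.928, -0.373, -0.001, 0.001]
contact_force: [0.6, -0.2, 0.1]
opening: 0.999
finger_force: 0.0
t: 49.28
tcp_pos: [453.0, -109.0, 3.9]
ee_rot: [1.0, 0.002, -0.001, 0.0]
contact_force: [-0.1, -0.6, -0.3]
opening: 1.001
finger_force: 0.0
t: 49.9
tcp_pos: [453.0, -109.0, 4.1]
ee_rot: [1.0, -0.001, -0.001, 0.0]
contact_force: [-2.3, 1.5, 3.9]
opening: 0.338
finger_force: 24.6
t: 50.28
tcp_pos: [453.1, -109.0, 4.4]
ee_rot: [1.0, -0.0, -0.001, 0.0]
contact_force: [-1.8, 0.7, 7.1]
opening: 0.318
finger_force: 78.3
t: 50.9
tcp_pos: [453.9, -108.7, 124.9]
ee_rot: [1.0, -0.0, 0.001, 0.0]
contact_force: [-0.5, 0.2, -3.2]
opening: 0.317
finger_force: 79.1
[ 453.85821363 -108.65395184  124.89565386] [[ 1.    -0.001  0.001]
 [-0.001 -1.    -0.   ]
 [ 0.001  0.    -1.   ]]
# to maxstep mm 38 rad 0.00
[[2.4,2.9,0.0,0.00,-0.00,-0.00,0],[4.9,5.8,0.0,0.00,-0.00,-0.00,0],[7.3,8.7,0.0,0.00,-0.00,-0.00,0],[9.8,11.6,0.0,0.00,-0.00,-0.00,0],[12.2,14.5,0.0,0.00,-0.00,-0.00,0]]
[[2.4,2.9,-0.0,0.00,-0.00,-0.00,0]]
# down maxstep mm 9 rad 0.00
[[0.0,0.0,0.9,0.00,0.00,0.00,0],[0.0,0.0,1.9,0.00,0.00,0.00,0],[0.0,0.0,2.8,0.00,0.00,0.00,0],[0.0,0.0,3.7,0.00,0.00,0.00,0]]
```

```bash
python3 -m pendant '[[2.4,2.9,0,0,0,0,0],[4.9,5.8,0,0,0,0,0],[7.3,8.7,0,0,0,0,0],[9.8,11.6,0,0,0,0,0],[12.2,14.5,0,0,0,0,0]]'
python3 -m pendant '[[2.4,2.9,0,0,0,0,0],[2.4,2.9,0,0,0,0,0],[2.4,2.9,0,0,0,0,0],[2.4,2.9,0,0,0,0,0]]'
python3 - <<'E'
from h import *
Y=srot(0)*D
snap("top");snap("scene")
for n,nm,g in [("jar_big","jar_big_mouth",(600,-282,40))]:
    for c in("top","scene"):
        m=mask(c,nm,proj(c,g))
        if m is not None: print(n,c,fit(SH[n],{c:m},g,False))
seg([("down",4,((600.3,-282.3,88),Y))])
E
```

```text
t: 51.52
tcp_pos: [574.7, -254.6, 121.2]
ee_rot: [1.0, -0.001, -0.002, -0.0]
contact_force: [-0.0, 0.5, -1.7]
opening: 0.314
finger_force: 79.4
t: 52.02
tcp_pos: [598.2, -282.2, 123.2]
ee_rot: [1.0, -0.0, -0.001, 0.0]
contact_force: [-0.5, 1.2, -2.8]
opening: 0.319
finger_force: 79.5
jar_big scene (array([ 600.271, -281.484]), np.float64(0.866))
# down maxstep mm 9 rad 0.00
[[0.0,-0.0,0.9,0.00,0.00,-0.00,0],[0.1,-0.0,1.8,0.00,0.00,-0.00,0],[0.1,-0.0,2.7,0.00,0.00,-0.00,0],[0.1,-0.0,3.6,0.00,0.00,-0.00,0]]
```

```bash
python3 -m pendant '[[0.1,0,0.9,0,0,0,0],[0.2,0,1.8,0,0,0,0],[0.2,0,2.7,0,0,0,0],[0.2,0,3.5,0,0,0,0],[0.2,0,3.5,0,0,0,0]]'
python3 -m pendant '[[0,0,0.4,0,0,0,0],[0,0,0.4,0,0,0,0]]'
python3 -m pendant '[[0,0,0.3,0,0,0,0],[0,0,0.3,0,0,0,0]]'
```

```text
t: 52.85
tcp_pos: [600.4, -282.9, 87.8]
ee_rot: [1.0, -0.0, -0.002, 0.0]
contact_force: [-0.4, -0.0, -3.6]
opening: 0.317
finger_force: 79.5
t: 53.1
tcp_pos: [600.9, -283.0, 84.8]
ee_rot: [1.0, -0.0, -0.001, 0.0]
contact_force: [0.6, -0.7, -2.0]
opening: 0.32
finger_force: 79.5
t: 53.35
tcp_pos: [600.8, -283.0, 81.7]
ee_rot: [1.0, -0.0, -0.001, 0.0]
contact_force: [-0.5, 0.6, -3.0]
opening: 0.317
finger_force: 79.5
```

```bash
python3 -m pendant '[[0,0,0.25,0,0,0,0],[0,0,0.25,0,0,0,0]]'
python3 -m pendant '[[0,0,0.15,0,0,0,0],[0,0,0.15,0,0,0,0]]'
python3 -m pendant '[[0,0,0.15,0,0,0,0],[0,0,0.15,0,0,0,0]]'
```

```text
t: 53.6
tcp_pos: [600.8, -282.9, 79.2]
ee_rot: [1.0, -0.0, -0.001, 0.0]
contact_force: [0.2, -0.1, -2.8]
opening: 0.319
finger_force: 79.5
t: 53.85
tcp_pos: [600.9, -283.0, 77.8]
ee_rot: [1.0, -0.0, -0.001, 0.0]
contact_force: [-0.3, 0.1, -1.9]
opening: 0.319
finger_force: 79.5
t: 54.1
tcp_pos: [601.1, -283.1, 76.5]
ee_rot: [1.0, -0.0, -0.001, 0.001]
contact_force: [0.3, -0.6, -1.8]
opening: 0.318
finger_force: 80.0
```

```bash
python3 -m pendant '[[0,0,0.1,0,0,0,0],[0,0,0.1,0,0,0,0]]'
python3 -m pendant '[[0,0,0.1,0,0,0,0],[0,0,0.1,0,0,0,0]]'
```

```text
t: 54.35
tcp_pos: [601.1, -283.1, 76.4]
ee_rot: [1.0, -0.0, -0.0, 0.001]
contact_force: [-1.9, 1.4, 5.0]
opening: 0.316
finger_force: 80.4
t: 54.6
tcp_pos: [601.2, -283.1, 76.4]
ee_rot: [1.0, -0.0, -0.0, 0.001]
contact_force: [-4.6, 3.1, 11.1]
opening: 0.324
finger_force: 81.0
```

```bash
python3 -m pendant '[[0,0,-0.15,0,0,0,0],[0,0,-0.15,0,0,0,100],[0,0,-0.15,0,0,0,100],[0,0,-0.15,0,0,0,100],[0,0,-0.15,0,0,0,100]]' 25
python3 -m pendant '[[0,0,-2,0,0,0,100],[0,0,-6,0,0,0,100],[-4,1,-9,0,0,0,100],[-9,1,-9,0,0,0,100]]'
python3 - <<'E'
from h import *
Y0=srot(0)*D
snap("top","g15.png");snap("scene","g15s.png")
for n,nm,g in [("lid_small","lid_small_knob",(456,-258,12)),("jar_small","jar_small_mouth",(600,-92,35))]:
    for c in("top","scene"):
        for r in arm.outline_of(c,nm)[:2]: 
            if np.hypot(*(np.array(r["at"])-proj(c,g)))<60: print(n,c,fit(SH[n],{c:r["mask"].astype(float)},onz(c,r["at"],12)[:2],False))
for c in("top","scene"):
    print([(np.round(r["at"],1).tolist(),round(r["confidence"],2),onz(c,r["at"],30)[:2].tolist()) for r in arm.pinpoint(c,"lid_small_knob")[:2]])
    print("big",[(round(r["confidence"],2),onz(c,r["at"],102)[:2].tolist()) for r in arm.pinpoint(c,"lid_big_knob")[:2]])
p=pose()[0]
seg([("to",4,((457,-257.5,110),Y0)),("down",5,((457,-257.5,4),Y0))],jaw=100)
E
```

```text
t: 55.22
tcp_pos: [601.0, -283.0, 75.8]
ee_rot: [1.0, -0.0, -0.001, 0.0]
contact_force: [0.4, -0.4, -0.4]
opening: 1.001
finger_force: 0.0
t: 55.72
tcp_pos: [512.1, -293.7, 168.4]
ee_rot: [1.0, -0.0, 0.001, 0.001]
contact_force: [-0.2, 0.9, -0.4]
opening: 1.001
finger_force: 0.0
lid_small top (array([ 445.797, -274.024]), np.float64(3.171))
lid_small scene (array([ 456.385, -256.279]), np.float64(0.468))
jar_small top (array([618.752, -72.499]), np.float64(39.773))
jar_small scene (array([598.997, -90.176]), np.float64(0.078))
[([418.2, 301.5], 0.68, [460.3, -259.3]), ([199.3, 190.1], 0.16, [715.3, 207.5])]
big [(0.93, [601.3, -280.7]), (0.56, [530.4, 245.3])]
[([237.4, 221.6], 0.8, [465.7, -252.3])]
big [(0.73, [599.4, -291.6]), (0.73, [606.0, -458.1])]
# to maxstep mm 21 rad 0.00
[[-1.4,-0.9,1.4,0.00,0.00,-0.00,100],[-2.7,-1.8,2.8,0.00,0.00,-0.00,100],[-4.1,-2.6,4.2,0.00,0.00,-0.00,100],[-5.5,-3.5,5.6,0.00,0.00,-0.00,100]]
# down maxstep mm 21 rad 0.00
[[0.0,0.0,2.1,0.00,0.00,0.00,100],[0.0,0.0,4.2,0.00,0.00,0.00,100],[0.0,0.0,6.4,0.00,0.00,0.00,100],[0.0,0.0,8.5,0.00,0.00,0.00,100],[0.0,0.0,10.6,0.00,0.00,0.00,100]]
```

```bash
python3 -m pendant '[[-1.4,-0.9,1.4,0,0,0,100],[-2.7,-1.8,2.8,0,0,0,100],[-4.1,-2.6,4.2,0,0,0,100],[-5.5,-3.6,5.6,0,0,0,100],[-5.5,-3.6,5.6,0,0,0,100]]'
python3 -m pendant '[[0,0,0,0,0,0,100],[0,0,2,0,0,0,100],[0,0,4,0,0,0,100],[0,0,6,0,0,0,100],[0,0,6,0,0,0,100]]'
python3 - <<'E'
from h import *
Y0=srot(0)*D
seg([("down",5,((457,-257.5,4),Y0))],jaw=100)
E
```

```text
t: 56.85
tcp_pos: [454.9, -256.2, 109.1]
ee_rot: [1.0, -0.0, -0.002, 0.0]
contact_force: [0.1, 0.3, 0.3]
opening: 1.001
finger_force: 0.0
t: 57.48
tcp_pos: [455.8, -257.1, 49.2]
ee_rot: [1.0, -0.0, -0.002, 0.0]
contact_force: [0.8, 0.0, -0.6]
opening: 0.998
finger_force: 0.0
# down maxstep mm 9 rad 0.00
[[0.0,0.0,0.9,0.00,0.00,-0.00,100],[0.1,0.0,1.8,0.00,0.00,-0.00,100],[0.1,0.0,2.7,0.00,0.00,-0.00,100],[0.1,0.0,3.6,0.00,0.00,-0.00,100],[0.1,0.0,4.5,0.00,0.00,-0.00,100]]
```

```bash
python3 -m pendant '[[0,0,0.9,0,0,0,100],[0.1,0,1.8,0,0,0,100],[0.1,0,2.7,0,0,0,100],[0.1,0,3.6,0,0,0,100],[0.1,0,4.5,0,0,0,100]]'
python3 -m pendant '[[0,0,0,0,0,0,80],[0,0,0,0,0,0,60],[0,0,0,0,0,0,40],[0,0,0,0,0,0,20],[0,0,0,0,0,0,0]]' 25
python3 -m pendant '[[0,0,0,0,0,0,0],[0,0,0,0,0,0,0]]'
python3 -m pendant '[[0,0,0,0,0,0,100],[0,0,0,0,0,0,100],[0,0,0,0,0,0,100]]'
python3 -m pendant '[[0,0,0,0,0,0.16,100],[0,0,0,0,0,0.32,100],[0,0,0,0,0,0.48,100],[0,0,0,0,0,0.64,100],[0,0,0,0,0,0.8,100]]'
python3 -m pendant '[[0,0,0,0,0,0.16,100],[0,0,0,0,0,0.32,100],[0,0,0,0,0,0.48,100],[0,0,0,0,0,0.64,100],[0,0,0,0,0,0.77,100]]'
python3 -m pendant '[[0,0,0,0,0,0,80],[0,0,0,0,0,0,60],[0,0,0,0,0,0,40],[0,0,0,0,0,0,20],[0,0,0,0,0,0,0]]' 25
python3 -m pendant '[[0,0,0,0,0,0,0],[0,0,0,0,0,0,0],[0,0,0,0,0,0,0]]' 80
```

```text
t: 58.1
tcp_pos: [456.8, -257.0, 4.5]
ee_rot: [1.0, -0.0, -0.001, 0.0]
contact_force: [0.4, 0.1, 0.7]
opening: 0.998
finger_force: 0.0
t: 58.72
tcp_pos: [457.3, -257.2, 5.7]
ee_rot: [1.0, -0.0, -0.0, 0.001]
contact_force: [-0.9, -1.0, 5.4]
opening: 0.337
finger_force: 24.7
t: 58.98
tcp_pos: [457.3, -257.2, 5.7]
ee_rot: [1.0, -0.0, -0.0, 0.001]
contact_force: [-0.3, -1.5, 7.5]
opening: 0.345
finger_force: 24.7
t: 59.35
tcp_pos: [456.7, -256.9, 4.9]
ee_rot: [1.0, -0.0, -0.001, 0.0]
contact_force: [-0.2, -0.5, 0.3]
opening: 0.947
finger_force: 0.0
t: 59.98
tcp_pos: [456.8, -256.9, 4.9]
ee_rot: [0.92, -0.392, -0.001, 0.001]
contact_force: [-0.8, -1.0, -0.2]
opening: 1.002
finger_force: 0.0
t: 60.6
tcp_pos: [456.8, -256.9, 5.0]
ee_rot: [-0.705, 0.709, 0.0, -0.001]
contact_force: [-0.6, -0.5, 0.5]
opening: 0.993
finger_force: 0.0
t: 61.22
tcp_pos: [457.3, -257.0, 5.4]
ee_rot: [0.707, -0.707, 0.0, 0.001]
contact_force: [0.4, 0.3, 1.8]
opening: 0.334
finger_force: 24.7
t: 61.6
tcp_pos: [457.5, -257.1, 5.7]
ee_rot: [0.707, -0.707, 0.0, 0.001]
contact_force: [0.2, -0.0, 5.8]
opening: 0.317
finger_force: 78.4
```

```bash
python3 -m pendant '[[0,0,-2,0,0,0,0],[0,0,-6,0,0,0,0],[0,0,-10,0,0,0,0],[0,0,-12,0,0,0,0],[0,0,-12,0,0,0,0]]'
python3 - <<'E'
from h import *
Y=srot(-np.pi/2)*D
seg([("to",7,((600.5,-91.8,110),Y)),("d",4,((600.5,-91.8,79),Y))])
E
```

```text
t: 62.22
tcp_pos: [457.4, -256.8, 125.9]
ee_rot: [0.707, -0.707, 0.001, 0.0]
contact_force: [0.0, 0.4, -3.3]
opening: 0.317
finger_force: 79.2
# to maxstep mm 31 rad 0.00
[[-2.4,-2.0,0.2,-0.00,-0.00,0.00,0],[-4.7,-4.1,0.5,-0.00,-0.00,0.00,0],[-7.1,-6.1,0.7,-0.00,-0.00,0.00,0],[-9.4,-8.2,0.9,-0.00,-0.00,0.00,0],[-11.8,-10.2,1.1,-0.00,-0.00,0.00,0]]
[[-2.4,-2.0,0.2,-0.00,-0.00,0.00,0],[-4.7,-4.1,0.5,-0.00,-0.00,0.00,0]]
# d maxstep mm 8 rad 0.00
[[0.0,0.0,0.8,0.00,0.00,0.00,0],[0.0,0.0,1.6,0.00,0.00,0.00,0],[0.0,0.0,2.3,0.00,0.00,0.00,0],[0.0,0.0,3.1,0.00,0.00,0.00,0]]
```

```bash
python3 -m pendant '[[-2.4,-2,0.2,0,0,0,0],[-4.7,-4.1,0.5,0,0,0,0],[-7.1,-6.1,0.7,0,0,0,0],[-9.4,-8.2,0.9,0,0,0,0],[-11.8,-10.2,1.1,0,0,0,0]]'
python3 -m pendant '[[-2.4,-2,0.2,0,0,0,0],[-4.7,-4.1,0.5,0,0,0,0],[-4.7,-4.1,0.5,0,0,0,0],[-4.7,-4.1,0.5,0,0,0,0]]'
python3 - <<'E'
from h import *
Y=srot(-np.pi/2)*D
snap("scene");m=mask("scene","jar_small_mouth",proj("scene",(600,-92,35)))
if m is not None: print(fit(SH["jar_small"],{"scene":m},(600,-92),False))
seg([("d",4,((600.5,-91.6,79),Y))])
E
```

```text
t: 62.85
tcp_pos: [558.2, -137.9, 111.4]
ee_rot: [-0.707, 0.707, 0.002, -0.002]
contact_force: [-0.4, -0.6, -3.1]
opening: 0.317
finger_force: 79.3
t: 63.35
tcp_pos: [599.3, -91.7, 107.5]
ee_rot: [0.707, -0.707, -0.001, 0.002]
contact_force: [-1.1, -0.1, -1.8]
opening: 0.316
finger_force: 79.4
(array([600.377, -90.622]), np.float64(0.685))
# d maxstep mm 7 rad 0.00
[[-0.0,-0.0,0.7,0.00,-0.00,-0.00,0],[-0.0,-0.1,1.5,0.00,-0.00,-0.00,0],[-0.0,-0.1,2.2,0.00,-0.00,-0.00,0],[-0.1,-0.1,2.9,0.00,-0.00,-0.00,0]]
```

```bash
python3 -m pendant '[[0,0,0.7,0,0,0,0],[0,-0.1,1.5,0,0,0,0],[0,-0.1,2.2,0,0,0,0],[0,-0.1,2.9,0,0,0,0],[0,-0.1,2.9,0,0,0,0]]'
python3 -m pendant '[[0,0,0.3,0,0,0,0],[0,0,0.3,0,0,0,0]]'
python3 -m pendant '[[0,0,0.3,0,0,0,0],[0,0,0.3,0,0,0,0]]'
python3 -m pendant '[[0,0,0.3,0,0,0,0],[0,0,0.3,0,0,0,0]]'
python3 -m pendant '[[0,0,0.15,0,0,0,0],[0,0,0.15,0,0,0,0]]'
```

```text
t: 64.08
tcp_pos: [600.4, -91.9, 78.9]
ee_rot: [-0.707, 0.707, 0.001, -0.001]
contact_force: [-0.3, 0.1, -4.0]
opening: 0.309
finger_force: 79.5
t: 64.32
tcp_pos: [600.9, -91.8, 76.7]
ee_rot: [0.707, -0.707, -0.0, 0.001]
contact_force: [-0.5, -0.2, -2.4]
opening: 0.316
finger_force: 79.5
t: 64.58
tcp_pos: [600.8, -91.9, 73.5]
ee_rot: [0.707, -0.707, -0.0, 0.001]
contact_force: [0.3, -0.7, -3.2]
opening: 0.318
finger_force: 79.5
t: 64.82
tcp_pos: [600.7, -91.9, 70.4]
ee_rot: [0.707, -0.707, -0.0, 0.001]
contact_force: [0.4, -0.2, -3.4]
opening: 0.318
finger_force: 79.5
t: 65.08
tcp_pos: [600.9, -91.9, 69.1]
ee_rot: [0.707, -0.707, -0.0, 0.001]
contact_force: [-0.5, 0.1, -2.8]
opening: 0.319
finger_force: 79.5
```

Inserted; now I'll seat it, release and retreat.

```bash
python3 -m pendant '[[0,0,0.15,0,0,0,0],[0,0,0.15,0,0,0,0]]'
python3 -m pendant '[[0,0,0.1,0,0,0,0],[0,0,0.1,0,0,0,0]]'
python3 -m pendant '[[0,0,-0.05,0,0,0,0],[0,0,-0.05,0,0,0,100],[0,0,-0.05,0,0,0,100],[0,0,-0.05,0,0,0,100],[0,0,-0.05,0,0,0,100]]' 25
python3 -m pendant '[[0,0,-2,0,0,0,100],[0,0,-6,0,0,0,100],[0,0,-11,0,0,0,100],[0,-4,-13,0,0,0,100],[0,-8,-13,0,0,0,100]]'
python3 -m pendant '[[-3,-4,0,0,0,0,100],[-3,-9,0,0,0,0,100],[-3,-14,0,0,0,0,100],[-3,-17,0,0,0,0,100]]'
python3 - <<'E'
from h import *
p,R,o=pose();print(p)
snap("top","g16.png");snap("scene","g16s.png")
for n,nm,g,dz in [("lid_big","lid_big_knob",(601,-283,84),72),("lid_small","lid_small_knob",(601,-92,74),62),("tray","tray",(528,268,20),0)]:
    for c in("top","scene"):
        m=mask(c,nm,proj(c,g))
        if m is not None and n!="tray": print(n,c,fit(SH[n]+[0,0,dz],{c:m},g,False))
for c,f in(("top","g16.png"),("scene","g16s.png")):
    for nm,z in(("lid_big_knob",102),("lid_small_knob",92),("scoop_grip",64),("scoop_bowl",6),("reagent_center",62),("tiprack_center",25)):
        print(c,nm,[(round(r["confidence"],2),onz(c,r["at"],z)[:2].tolist()) for r in arm.pinpoint(c,nm)[:2]])
# scoop bar fit from dark pixels
im=cv2.imread("pics/g16.png");u=proj("top",lane(-45,-42,60)).round().astype(int)
for th in(55,65):
    lab=cv2.connectedComponents((im.max(2)<th).astype(np.uint8),connectivity=4)[1];l=lab[u[1],u[0]];yy,xx=np.nonzero(lab==l)
    if l: print("bar px",len(xx),fit(SH["bar"]+[0,0,4],{"top":(lab==l).astype(float)},(*lane(-32,-42)[:2],TY)),"exp",lane(-32,-42)[:2])
E
```

```text
t: 65.32
tcp_pos: [601.1, -91.9, 67.8]
ee_rot: [0.707, -0.707, -0.0, 0.001]
contact_force: [0.2, 0.1, -2.6]
opening: 0.317
finger_force: 79.4
t: 65.58
tcp_pos: [601.1, -91.9, 67.7]
ee_rot: [0.707, -0.707, 0.0, 0.001]
contact_force: [-3.0, 1.1, 4.2]
opening: 0.322
finger_force: 80.2
t: 66.2
tcp_pos: [601.0, -91.9, 67.2]
ee_rot: [0.707, -0.707, -0.0, 0.001]
contact_force: [0.0, -0.2, -0.3]
opening: 0.998
finger_force: 0.0
t: 66.82
tcp_pos: [683.3, -91.8, 200.7]
ee_rot: [0.707, -0.707, 0.002, -0.001]
contact_force: [-0.5, 0.4, 0.0]
opening: 1.0
finger_force: 0.0
t: 67.32
tcp_pos: [852.7, -61.7, 195.2]
ee_rot: [0.707, -0.707, -0.001, 0.001]
contact_force: [0.5, -1.0, -0.0]
opening: 0.999
finger_force: 0.0
[852.70680423 -61.65321204 195.1554751 ]
lid_big top (array([ 601.693, -282.141]), np.float64(0.08))
lid_big scene (array([ 598.37 , -280.583]), np.float64(0.096))
lid_small top (array([600.689, -91.573]), np.float64(0.078))
lid_small scene (array([597.393, -89.985]), np.float64(0.138))
top lid_big_knob [(0.79, [546.3, -455.5]), (0.57, [599.0, -280.2])]
top lid_small_knob [(0.65, [600.4, -91.0])]
top scoop_grip []
top scoop_bowl []
top reagent_center []
top tiprack_center [(0.84, [745.6, -12.4])]
scene lid_big_knob [(0.8, [602.7, -283.7]), (0.63, [617.6, -454.7])]
scene lid_small_knob [(0.77, [605.0, -88.2])]
scene scoop_grip [(0.84, [541.1, 215.1])]
scene scoop_bowl [(0.9, [593.3, 298.6])]
scene reagent_center [(0.72, [706.2, 201.2])]
scene tiprack_center [(0.66, [740.4, -11.5])]
bar px 74028 (array([4.47804e+02, 2.87984e+02, 2.64000e-01]), np.float64(0.991)) exp [534.35966898 214.85900003]
```

```bash
python3 - <<'E'
from h import *
exp=lane(-32,-42)[:2];print("exp",exp,TY)
for c,f,ths in(("top","g15.png",(50,60)),("scene","g16s.png",(55,70))):
    im=cv2.imread("pics/"+f);u=proj(c,lane(-45,-42,60)).round().astype(int)
    for th in ths:
        lab=cv2.connectedComponents((im.max(2)<th).astype(np.uint8),connectivity=4)[1]
        w=lab[u[1]-3:u[1]+4,u[0]-3:u[0]+4].ravel();w=w[w>0]
        if len(w):
            l=np.bincount(w).argmax();m=(lab==l).astype(float)
            print(c,th,int(m.sum()),"model area",int(sil(c,SH["bar"]+[0,0,4],*exp,TY).sum()))
            for dz in(0,4,10): print("  dz",dz,fit(SH["bar"]+[0,0,dz],{c:m},(*exp,TY)))
# balls: any warm bright blobs in tray?
im=cv2.imread("pics/g15.png").astype(int);w=((im[...,2]-im[...,0])>9)
cc=[proj("top",lane(a,b,10)) for a,b in((-110,-80),(110,-80),(110,80),(-110,80))];M=np.zeros((480,640),np.uint8);cv2.fillConvexPoly(M,np.array(cc).round().astype(np.int32),1)
n,l,s,ce=cv2.connectedComponentsWithStats((w&(M>0)).astype(np.uint8));print([(ce[i].round(),s[i,4]) for i in range(1,n) if s[i,4]>15])
E
```

```text
exp [534.35966898 214.85900003] 0.768
top 50 398 model area 589
  dz 0 (array([541.594, 223.482,   0.815]), np.float64(0.467))
  dz 4 (array([541.634, 222.145,   0.817]), np.float64(0.476))
  dz 10 (array([540.279, 220.6  ,   0.814]), np.float64(0.491))
top 60 444 model area 589
  dz 0 (array([540.814, 223.329,   0.798]), np.float64(0.322))
  dz 4 (array([542.828, 225.185,   0.798]), np.float64(0.329))
  dz 10 (array([541.919, 222.529,   0.772]), np.float64(0.342))
scene 55 104 model area 466
  dz 0 (array([475.063, 206.746,  -0.481]), np.float64(2.38))
  dz 4 (array([ 5.59220e+02,  1.63784e+02, -4.72000e-01]), np.float64(2.645))
  dz 10 (array([532.243, 217.097,   0.785]), np.float64(3.518))
scene 70 220 model area 466
  dz 0 (array([523.211, 209.178,   0.561]), np.float64(1.032))
  dz 4 (array([533.951, 216.053,   0.729]), np.float64(1.102))
  dz 10 (array([5.38281e+02, 2.07293e+02, 5.34000e-01]), np.float64(1.076))
[]
```

```bash
python3 - <<'E'
from h import *
im=cv2.GaussianBlur(cv2.imread("pics/g15.png").astype(np.float32),(0,0),.6)[...,1]
sm=cv2.imread("pics/g15.png")
def samp(cam,img,X):
    u=proj(cam,X);return cv2.getRectSubPix(img,(1,1),(float(u[0]),float(u[1])))[0,0]
print("top along bar z=75:",[(x,int(samp("top",im,lane(x,-42,71)))) for x in range(-115,20,5)])
for y in(-70,-42,-20):print("bowl floor y",y,[int(samp("top",im,lane(x,y,2))) for x in range(0,116,5)])
for x in(-80,-50,-20):print("across x",x,[(y,int(samp("top",im,lane(x,y,71)))) for y in range(-62,-20,4)])
E
```

```text
top along bar z=75: [(-115, 84), (-110, 94), (-105, 94), (-100, 94), (-95, 94), (-90, 72), (-85, 35), (-80, 32), (-75, 34), (-70, 32), (-65, 33), (-60, 32), (-55, 33), (-50, 31), (-45, 33), (-40, 31), (-35, 33), (-30, 31), (-25, 34), (-20, 32), (-15, 31), (-10, 32), (-5, 32), (0, 32), (5, 31), (10, 32), (15, 69)]
bowl floor y -70 [92, 92, 93, 90, 74, 75, 94, 94, 94, 95, 93, 91, 90, 92, 92, 91, 92, 93, 101, 108, 109, 106, 81, 56]
bowl floor y -42 [68, 67, 70, 69, 54, 61, 92, 111, 113, 113, 113, 113, 113, 113, 112, 112, 112, 112, 111, 111, 111, 110, 88, 56]
bowl floor y -20 [63, 63, 63, 60, 47, 59, 98, 113, 114, 114, 113, 113, 113, 113, 113, 113, 112, 113, 113, 113, 111, 110, 85, 55]
across x -80 [(-62, 95), (-58, 93), (-54, 72), (-50, 36), (-46, 34), (-42, 32), (-38, 34), (-34, 57), (-30, 89), (-26, 95), (-22, 93)]
across x -50 [(-62, 93), (-58, 92), (-54, 78), (-50, 43), (-46, 33), (-42, 31), (-38, 32), (-34, 48), (-30, 83), (-26, 93), (-22, 92)]
across x -20 [(-62, 92), (-58, 91), (-54, 78), (-50, 43), (-46, 32), (-42, 32), (-38, 32), (-34, 46), (-30, 81), (-26, 91), (-22, 91)]
```

```bash
python3 - <<'E'
from h import *
im={c:cv2.GaussianBlur(cv2.imread("pics/"+f).astype(np.float32),(0,0),.6)[...,1] for c,f in(("top","g15.png"),("scene","g16s.png"))}
def samp(cam,X):
    u=proj(cam,X);return float(cv2.getRectSubPix(im[cam],(1,1),(float(u[0]),float(u[1])))[0,0])
ys=np.arange(-75,0,1.)
for x in(-82,-65,-50,-35,-20,-5,8):
    r=[]
    for c in("top","scene"):
        v=np.array([samp(c,lane(x,y,60)) for y in ys]);k=v<(v.min()+25);r.append((ys[k].mean().round(1),int(k.sum()),int(v.min())))
    print(x,r)
E
```

```text
-82 [(np.float64(-41.5), 18, 32), (np.float64(-40.5), 28, 37)]
-65 [(np.float64(-41.0), 19, 32), (np.float64(-40.5), 30, 43)]
-50 [(np.float64(-40.5), 18, 31), (np.float64(-40.5), 28, 45)]
-35 [(np.float64(-40.5), 18, 30), (np.float64(-40.0), 31, 54)]
-20 [(np.float64(-38.9), 19, 31), (np.float64(-40.0), 31, 61)]
-5 [(np.float64(-40.0), 19, 31), (np.float64(-39.5), 32, 68)]
8 [(np.float64(-40.0), 21, 30), (np.float64(-40.0), 33, 74)]
```

Both views put the bar 60 mm above the lane floor to within about 1 mm along its whole length, so the scoop lies flat. No ball-coloured patches show in the tray, both lids are seated, and the bottle and rack are where they were.

```bash
python3 -c "
from station import arm;print(arm.sign_off())"
```

```text
the job is handed in; nothing more can be done
None
```

I handed the job in at about 67 s of the 210 s: four large balls are in the large jar, three small balls in the small jar, both lids are seated on their rims, the scoop lies flat in the small lane of the empty tray, and the reagent bottle and tip rack were not moved.

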